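# Pulse the crumb mill by its half-turned bayonet lid

## Robot

A 6-joint arm with a two-finger parallel gripper is mounted at the origin on the work surface. World frame = base frame: x ahead of the robot, y to its left, z up, the work surface at z = 0. Lengths are in mm, angles in rad, forces in N, time in s.
With the tool pointing down it reaches from about 300 to 775 mm from the base axis. Payload 14.6 kg.
Tool frame: the origin (TCP) lies midway between the tips of the shut fingers; the grasp point (between the pads) lies 19 mm behind it; z points along the fingers, y is the direction in which the jaws open and shut (so a half turn about z gives the same grasp; the last joint's range is limited). The gripper opens to 94 mm and grips with 3 to 60 N. Pads are 16 mm wide; open, the fingers measure 119 mm over their backs; the gripper's body (75 mm by 177 mm) begins 78 mm behind the grasp point.
Start: joints at [-1.291, 0.3, 1.521, -0, 1.321, -0.067], TCP at [186.932, -517.248, 205.446] pointing down, gripper open.
Joint ranges: [-3.03, 3.03], [-0.79, 2.21], [0.23, 2.52], [-1.04, 4.18], [0, 3.07], [-2.55, 2.55]. Speed limits (rad/s): [2.22, 2.22, 2.57, 3.14, 3.14, 3.14].

## Interface

Orientations are given as a rotation vector (axis times angle).
In Python, from workcell import monitor, vision, job gives the robot as it stands.
- The arm moves only by the tool send_rows, never from a script. Its argument "motion" is a list of rows, each a list of 4 numbers: the shift along the tool's x, y, z in m, then the turn about the tool's z in degrees. A call has 1 to 8 rows; each row is the pose to reach, as a shift and turn from the pose commanded when the call began, along the tool's axes at that moment; what a row does not reach only later rows make up. A row lasts 1/12 s, in which the tool goes at most 41.7 mm and 7.16 degrees, less where a joint would pass 70% of its speed; a pose out of reach is approached as far as the arm can. A call with a gripper value outside its range is refused whole. "gripper" is the gripper's target within -1 to 1 (shut at 1, half-way at 0, fully open at -1), set as the call begins (left out, the last holds). The fingers move at their own pace and stop on an object; the grip force is fixed at half the most. Time passes only in rows, so rows that repeat a pose let the fingers close. It gives the time, the measured TCP pose, the force and the opening at its end, in the units of the state.
- monitor.read_state(): the state, without advancing time (a new reading comes with each control period).
- vision.get_image(name): name is "side" or "top"; returns a dict with "color" (420x560x3 uint8, red, green, blue), "range_z" (420x560 float32, mm along the optical axis (not along the pixel's ray), 0 where there is no reading), "mtx" (3x3 intrinsics, pixels), "extrinsics" (4x4, takes a point from camera to world coordinates). Camera axes: x right, y up, looking along -z (the intrinsics and any distortion apply to the point x, -y, -z); pixel columns grow to the right and rows downward; lengths in mm; the calibration is good to about 2 mm. A picture is of the moment at which its call begins.
- job.job_done(): hands the job in, once; it reports no verdict.
The state is a dict: "time_s": time; "joints": joint angles; "joint_vel": joint speeds; "joint_efforts": joint torques, N m; "tcp_pos": TCP position; "tool_rot": TCP orientation; "wrist_force": force on the tool from outside, world axes, zero at the start; "ft_torque": the same for the moment, N m; "opening": opening from 0.0 (shut) to 1.0 (fully open).
Only numpy, scipy, OpenCV 4.12 (cv2) and the standard library are available. Lean on these libraries where they do the work, as an engineer would, in place of code of your own. Each camera call takes 0.05 s, during which the arm holds its last target.

## Task

Get the crumb mill at the bakery counter ready and pulse it: set the steel grinding cup down fully home over the two pegs of the mill's base, then drop the lid straight into the slots of the cup's rim (its tab at the dot mark) and turn it clockwise half of the way to the lock, so that its tab points at the single-bar pulse mark, without ever letting it click into the lock. The lid is sprung and runs the mill only while it is held, so finish while still gripping it, held still at the pulse mark; leave the loaf, the jar and the brush where they are.

Things in the scene. Friction and masses are not known exactly. Their poses are not given: they have to be found in the camera images.
- mill: Crumb mill, fixed: low white round drive base (136 mm across, flat deck 45 mm high) with a white motor tower beside it. Origin under the centre of the round base, on the cup's axis; z up, +x points at the middle of the tower. Tower: x = 38 to 150 mm, y within 60 mm either side. In the middle of the deck a drive coupling (24 mm across, 11 high) fits the hollow under the cup untouched
- tower_shelf (a point): On the front part of the tower's top, a shelf 119 mm above the table from x = 38 to 66 mm; behind it the tower is 137 mm high, its dial 150
- seat (a point): Middle of the mill's deck, 45 mm above the table, on the cup's axis; the middle of the cup's underside comes to rest here
- peg_a (a point): Top of the steel peg at y = +46 mm of the mill: 8 mm thick, stands 16 mm above the deck, the upper 7 mm tapered to 3 mm
- peg_b (a point): Top of the like peg at y = -46 mm
- entry_mark (a point): Dot mark on the tower's shelf, 60 mm from the cup's axis, 45 degrees from the mill's +x towards its +y: the lid's tab points here as the lid goes in
- pulse_mark (a point): Single-bar mark on the tower's shelf, 60 mm from the cup's axis, 15 degrees from the mill's +x towards its +y, so 30 degrees clockwise (seen from above) of the dot: the lid's tab points here at the half turn. A double bar 30 degrees further on marks the lock
- switch (a joint): Switch slide, swings clockwise about the cup's axis as the lid's tab pushes it; rad, 0 at rest. The tab meets it about 10 degrees after entry: value = lid's turn less about 0.17, so 0.35 at the pulse mark, 0.87 at the lock. Its spring pushes back 0.08 N m at first, 0.16 at the pulse mark, returning the lid if let go. From about 0.5 the lock's sprung click plunger resists much harder, then snaps in
- switch_top (a point): Top of the switch slide, a black stub in an arc slot of the shelf, 8 mm wide, 43 to 50 mm from the cup's axis, standing 15 mm above the shelf
- cup: Steel grinding cup, open on top, loose, upright on the table, about 0.35 kg: round wall 66 mm across outside, 78 mm tall, 3 mm thick. Origin at the centre of its underside, z up. Two flat ears at its foot (8 mm thick, 24 wide, reaching 59 mm out along +y and -y). It goes on with its y axis along the mill's y axis, either way round
- ear_hole (a point): Top of the peg hole in the +y ear, 46 mm from the cup's axis: 11 mm wide, right through; the -y ear has the same
- rim_slot (a point): One of two slots in the rim's inner flange (51 mm bore, 5 mm thick), each 16 mm wide, at 135 and at -45 degrees from the cup's +x (towards +y). Stops under the flange let the lid turn only clockwise, by about 60 degrees
- cup_rim (a point): Centre of the cup's mouth, 78 mm above its underside
- lid: Grey lid, loose, right way up, about 0.15 kg. Origin at the centre of its plug's underside, z up. Plug 47 mm across (tapered to 40 below), 12.5 deep; disc 72 mm across, 12.5 to 18 mm high. It goes in with its x axis 45 degrees from the mill's +x towards +y (about 5 degrees of play); then its origin is 65.5 mm above the cup's underside. Turn clockwise from above: 30 degrees half turn, 60 lock
- lug (a point): Outer end of the +y lug at the foot of the lid's plug: 10 mm wide, 5 tall, from 1 mm above the plug's underside, reaching 28.3 mm out; the -y side has the same
- tab_tip (a point): Tip of the lid's tab (12 mm wide, at disc level), 54 mm from the lid's axis along its +x, 15 mm above its origin
- bar_mid (a point): Middle of the lid's upright grip bar, 36 mm above the lid's origin; the bar is 60 mm long along the lid's x, 12 mm thick, from 18 to 46 mm height
- loaf: Bystander: bread loaf, 180 mm long, 84 wide, 82 tall; origin under its middle
- jar: Bystander: seed jar with a steel cap, 76 mm across, 110 tall; origin under its middle
- brush: Bystander: pastry brush about 200 mm long, lying flat

How it is judged:
By the outcome, as a careful person would: the job done as asked, in the order asked, and still so for the second after the job is handed in, while the arm keeps its last pose, push and grip.
It also fails if it takes over 48 s, if anything falls off the work surface, if the arm or the gripper's body presses on something with over 40 N, if the wrist force passes 120 N, or if a joint passes its speed limit or range.

## Working session

There is one attempt and no reset: what is moved stays moved. The work goes in short steps, Python scripts to look and compute and a tool call to move; the robot and the scene stay as the last step left them, time stands still between calls to the robot, and variables do not carry over. Pictures are saved under pics/ and viewed, and the job is handed in when it is done.

Besides the shell and the picture viewer there is one more tool, called after "Request:" as name(argument=value, ...), one argument or row to a line, values as JSON. send_rows: Moves the arm, as the interface text tells. Its arguments: {"type":"object","properties":{"motion":{"type":"array","items":{"type":"array","items":{"type":"number"}}},"gripper":{"type":"number"}},"required":["motion"]}

```bash
mkdir -p pics; cat > h.py <<'E'
import numpy as np,cv2
from workcell import monitor,vision,job
def grab(n,tag):
    d=vision.get_image(n); cv2.imwrite(f'pics/{tag}.png',cv2.cvtColor(d['color'],cv2.COLOR_RGB2BGR)); np.savez(f'pics/{tag}.npz',**{k:d[k] for k in('color','range_z','mtx','extrinsics')}); return d
def ld(tag): return dict(np.load(f'pics/{tag}.npz'))
def ray(d,u,v):
    K=d['mtx'];x=(u-K[0,2])/K[0,0];y=(v-K[1,2])/K[1,1]
    E=d['extrinsics'];return E[:3,3],E[:3,:3]@np.array([x,-y,-1.])
def onz(d,u,v,z):
    o,r=ray(d,u,v);t=(z-o[2])/r[2];return o+t*r
def cloud(d):
    K=d['mtx'];Z=d['range_z'];v,u=np.mgrid[:Z.shape[0],:Z.shape[1]]
    P=np.stack([(u-K[0,2])/K[0,0]*Z,-(v-K[1,2])/K[1,1]*Z,-Z],-1)
    W=P@d['extrinsics'][:3,:3].T+d['extrinsics'][:3,3]; W[Z<=0]=np.nan; return W
def proj(d,p):
    E=d['extrinsics'];c=E[:3,:3].T@(np.asarray(p,float)-E[:3,3]);K=d['mtx'];return K[0,0]*c[0]/-c[2]+K[0,2],K[1,1]*-c[1]/-c[2]+K[1,2]
E
python3 - <<'E'
from h import *
for n in('top','side'):
    d=grab(n,n+'0');print(n,d['mtx'].tolist(),d['extrinsics'].round(3).tolist(),(d['range_z']>0).mean(),[k for k in d])
s=monitor.read_state();print(s)
E
```

```text
top [[488.26144749761033, 0.0, 281.8825383180775], [0.0, 488.26144749761033, 210.37321899018602], [0.0, 0.0, 1.0]] [[0.022, 0.98, -0.198, 387.115], [-1.0, 0.025, 0.013, -121.036], [0.017, 0.197, 0.98, 1204.966], [0.0, 0.0, 0.0, 1.0]] 0.9958843537414966 ['color', 'range_z', 'mtx', 'extrinsics']
side [[506.7280745428826, 0.0, 281.89507143862875], [0.0, 506.7280745428826, 214.18771630629234], [0.0, 0.0, 1.0]] [[-0.932, 0.245, -0.268, 246.01], [-0.363, -0.627, 0.689, 706.115], [0.001, 0.739, 0.673, 930.233], [0.0, 0.0, 0.0, 1.0]] 0.9961267006802721 ['color', 'range_z', 'mtx', 'extrinsics']
{'time_s': 0.1, 'joints': array([-1.29059214e+00,  3.00425876e-01,  1.52154867e+00,  4.04495135e-05,
        1.32070896e+00, -6.66010583e-02]), 'joint_vel': array([ 1.86730378e-05, -2.20349610e-03, -1.54619162e-03,  1.41174925e-03,
       -5.05316238e-04,  6.69646536e-04]), 'joint_efforts': array([ 1.55368649e-03, -5.32644546e+01, -3.53283584e+01,  7.09601166e-02,
        2.34927284e-02, -5.25395910e-05]), 'tcp_pos': array([ 186.87950216, -517.01116237,  204.92485031]), 'tool_rot': array([-3.09340967e+00, -5.41831108e-01,  1.21413933e-04]), 'wrist_force': array([-0.26265578, -0.0355912 , -0.74593142]), 'ft_torque': array([-0.00409261, -0.02415602,  0.0619317 ]), 'opening': 1.0020375469354885}
```

```bash
ls .
```

```text
h.py
pics
```

View pics/top0.png

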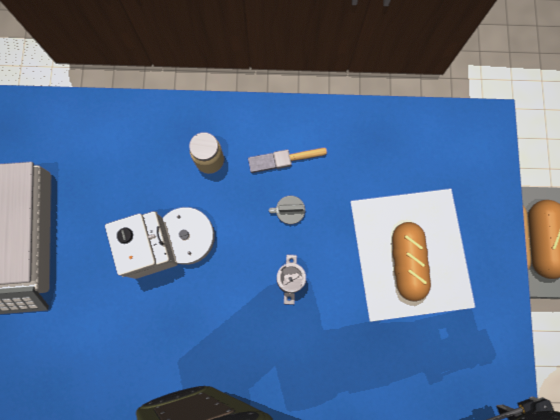

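View pics/side0.png

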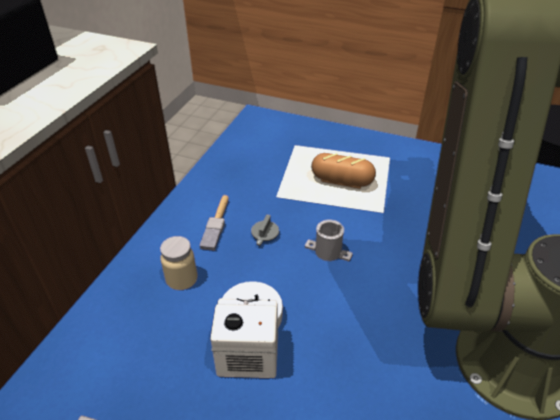

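The top view shows the mill base at about (186,236) with its tower to the left at (140,245). The cup is at (291,278) with ears above and below, the lid at (291,210) with its tab to the left, the jar at (206,152), the brush at (287,158) and the loaf at (410,262). I'll zoom in next.

```bash
python3 - <<'E'
from h import *
d=ld('top0');c=cv2.cvtColor(d['color'],cv2.COLOR_RGB2BGR)
a=cv2.resize(c[195:290,95:225],None,fx=6,fy=6,interpolation=cv2.INTER_CUBIC)
b=cv2.resize(c[185:315,255:325],None,fx=4.5,fy=4.5,interpolation=cv2.INTER_CUBIC)
cv2.imwrite('pics/a.png',a);cv2.imwrite('pics/b.png',b)
W=cloud(d)
for u,v in[(140,245),(185,235),(195,225),(291,278),(291,210),(291,293),(240,210)]:print(u,v,W[v,u].round(1))
E
```

```text
140 245 [517.3 173.9 137. ]
185 235 [553.7  92.4  54.9]
195 225 [580.3  72.1  42.9]
291 278 [ 459.8 -161.6   32.2]
291 210 [ 624.7 -158.5   34.6]
291 293 [ 425.3 -163.2    7.1]
240 210 [628.7 -31.3  -1.4]
```

View pics/a.png

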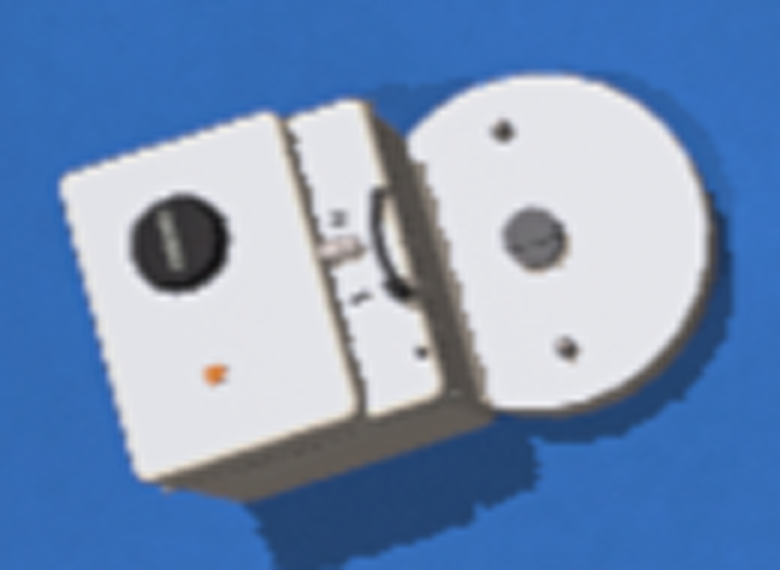

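View pics/b.png

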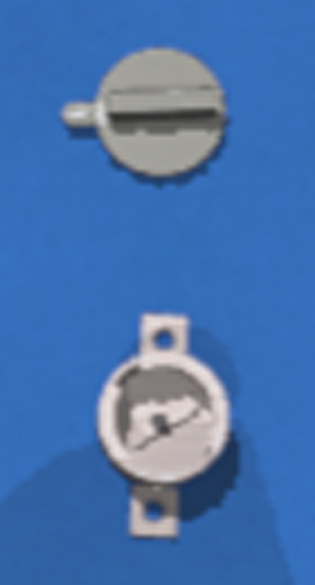

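```bash
python3 - <<'E'
from h import *
d=ld('top0');C=d['color'].astype(int);W=cloud(d)
def cr(x,y,u0,v0,s):return u0+(x+.5)/s-.5,v0+(y+.5)/s-.5
for n,x,y,z in[('pegA',568,349,58),('pegB',503,131,58),('coupl',536,238,56),('dot',421,352,119),('pulse',361,298,119),('dbl',338,217,119)]:
    print(n,onz(d,*cr(x,y,95,195,6),z).round(1))
for n,x,y,z in[('ear1',163,337,8),('ear2',157,509,8)]: print(n,onz(d,*cr(x,y,255,185,4.5),z).round(1))
for n,x,y,z in[('tabtip',62,112,15),('barL',108,103,46),('barR',220,100,46)]: print(n,onz(d,*cr(x,y,255,185,4.5),z).round(1))
def circ(P):
    A=np.c_[2*P[:,:2],np.ones(len(P))];b=(P[:,:2]**2).sum(1);s=np.linalg.lstsq(A,b,rcond=None)[0];return s[:2],np.sqrt(s[2]+s[:2]@s[:2])
nb=~((C[...,2]>C[...,0]+40)) # not blue
def contour(box,z,tag,sel=None):
    u0,u1,v0,v1=box;m=np.zeros(nb.shape,np.uint8);m[v0:v1,u0:u1]=nb[v0:v1,u0:u1]
    cs,_=cv2.findContours(m,cv2.RETR_EXTERNAL,cv2.CHAIN_APPROX_NONE);c=max(cs,key=cv2.contourArea)[:,0]
    P=np.array([onz(d,u,v,z) for u,v in c]);
    return c,P
# lid disc
c,P=contour((262,315,190,232),18,'lid')
k=(c[:,0]>277); 
print('lid',circ(P[k]),k.sum())
c,P=contour((262,325,250,310),78,'cup')
k=(c[:,1]>262)&(c[:,1]<283)&(abs(c[:,0]-291)>9)
print('cuprim',circ(P[k]),k.sum())
c,P=contour((95,225,195,290),45,'mill')
k=(c[:,0]>175)&(c[:,1]<262);Q=P[k]
print('deck',circ(Q),k.sum())
# disc by depth
for nm,zl,zh,b in[('lid',10,24,(262,315,190,232)),('cup',70,84,(262,325,250,310)),('bar',35,56,(262,315,190,232))]:
    u0,u1,v0,v1=b;w=W[v0:v1,u0:u1].reshape(-1,3);w=w[(w[:,2]>zl)&(w[:,2]<zh)];print(nm,len(w),w.mean(0).round(1),((w.max(0)+w.min(0))/2).round(1),np.ptp(w,0).round(1))
    r=cv2.minAreaRect(w[:,:2].astype(np.float32));print(r)
E
```

```text
pegA [511.5  79.3  58. ]
pegB [597.5 110.1  58. ]
coupl [555.3  94.8  56. ]
dot [502.4 122.8 119. ]
pulse [522.  146.3 119. ]
dbl [552.1 157.1 119. ]
ear1 [ 506.3 -161.2    8. ]
ear2 [ 413.9 -159.7    8. ]
tabtip [ 628.5 -102.9   15. ]
barL [ 627.8 -128.    46. ]
barR [ 631.  -188.3   46. ]
lid (array([ 629.22029873, -156.99980368]), np.float64(34.906392375368085)) 68
cuprim (array([ 458.6092141 , -159.97872328]), np.float64(32.71676693280907)) 32
deck (array([552.51560038,  94.58740906]), np.float64(68.98489965848867)) 78
lid 513 [ 628.1 -153.4   17.9] [ 629.9 -147.9   17.9] [69.9 87.1 11.6]
((631.9004516601562, -152.97686767578125), (78.93569946289062, 69.83941650390625), 56.439701080322266)
cup 236 [ 459.2 -159.2   77.8] [ 459.4 -158.9   78.1] [64.1 62.3 11.7]
((459.41632080078125, -158.8622589111328), (64.10797882080078, 61.954280853271484), 1.4003088474273682)
bar 137 [ 629.  -155.5   45. ] [ 629.2 -155.7   43.2] [14.1 58.5 14.3]
((629.3823852539062, -155.75738525390625), (12.657757759094238, 58.80671310424805), 3.1111788749694824)
```

```bash
python3 - <<'E'
from h import *
d=ld('side0');C=d['color'].astype(int);W=cloud(d);T=ld('top0');WT=cloud(T);CT=T['color'].astype(int)
for n,p in[('pegA',[511.5,79.3,61]),('pegB',[597.5,110.1,61]),('coup',[555,94.8,56]),('ear1',[506.3,-161,8]),('ear2',[413.9,-160,8]),('dot',[502,123,119])]:print(n,np.round(proj(d,p),1))
for nm,zl,zh,b in[('lid',14,24,(245,285,205,250)),('bar',38,56,(245,285,205,250)),('cup',70,84,(300,360,210,265))]:
    u0,u1,v0,v1=b;w=W[v0:v1,u0:u1].reshape(-1,3);w=w[(w[:,2]>zl)&(w[:,2]<zh)];print(nm,len(w),w.mean(0).round(1),((w.max(0)+w.min(0))/2).round(1),np.ptp(w,0).round(1))
    print(cv2.minAreaRect(w[:,:2].astype(np.float32)))
# tower top rect & dial in each
for nm,w,box in(('top',WT,(90,180,190,290)),('side',W,(205,290,290,380))):
    u0,u1,v0,v1=box;q=w[v0:v1,u0:u1].reshape(-1,3);k=(q[:,2]>130)&(q[:,2]<142);print(nm,'tower',cv2.minAreaRect(q[k][:,:2].astype(np.float32)),q[k][:,2].mean(),k.sum())
    k=(q[:,2]>144)&(q[:,2]<156);print('dial',q[k].mean(0),((q[k].max(0)+q[k].min(0))/2).round(1),k.sum())
    k=(q[:,2]>114)&(q[:,2]<124);print('shelf',cv2.minAreaRect(q[k][:,:2].astype(np.float32)),k.sum())
for nm,w,box in(('top',WT,(150,215,205,270)),('side',W,(220,285,280,330))):
    u0,u1,v0,v1=box;q=w[v0:v1,u0:u1].reshape(-1,3);k=(q[:,2]>39)&(q[:,2]<49);q=q[k];print(nm,'deck z',q[:,2].mean(),q.min(0),q.max(0))
c=cv2.cvtColor(d['color'],cv2.COLOR_RGB2BGR)
cv2.imwrite('pics/c.png',cv2.resize(c[275:385,200:295],None,fx=5,fy=5,interpolation=cv2.INTER_CUBIC))
cv2.imwrite('pics/d.png',cv2.resize(c[200:270,240:365],None,fx=6,fy=6,interpolation=cv2.INTER_CUBIC))
E
```

```text
pegA [272.4 300.1]
pegB [230.  299.1]
coup [251. 301.]
ear1 [310.1 243.4]
ear2 [345.  253.3]
dot [268.2 299.6]
lid 354 [ 626.7 -146.8   17.9] [ 629.6 -144.4   18.9] [70.8 91.1  9.7]
((626.8023681640625, -151.58041381835938), (71.14430236816406, 82.28646850585938), 41.55614471435547)
bar 97 [ 628.1 -151.5   45. ] [ 628.7 -152.6   45.2] [14.5 63.7 13.7]
((628.7489013671875, -152.60545349121094), (12.980841636657715, 63.65309143066406), 2.5340137481689453)
cup 252 [ 457.9 -154.2   76.4] [ 458.9 -156.7   75.9] [66.2 67.5 11.8]
((458.873779296875, -156.82583618164062), (67.11495971679688, 66.07079315185547), 80.22932434082031)
top tower ((524.3211059570312, 186.94142150878906), (120.04329681396484, 110.29875946044922), 19.633792877197266) 136.3719545578688 1873
dial [537.13749395 209.0036465  147.28189436] [537.2 209.  147.9] 165
shelf ((525.4703369140625, 182.7713623046875), (119.79182434082031, 105.73661041259766), 19.470584869384766) 667
side tower ((524.1167602539062, 188.4131622314453), (120.10802459716797, 113.08638000488281), 19.7866153717041) 136.71906299142 2156
dial [536.57578453 212.32906827 147.33866518] [536.6 211.6 147.9] 216
shelf ((523.8951416015625, 187.96632385253906), (119.41776275634766, 113.98348999023438), 19.592906951904297) 523
top deck z 44.68328454434553 [472.83105996  30.05434261  39.00047867] [621.96565293 154.26743482  48.99405971]
side deck z 45.04322176869509 [484.85226503  30.34903998  39.13690734] [622.4692796  119.74649223  48.99426173]
```

View pics/c.png

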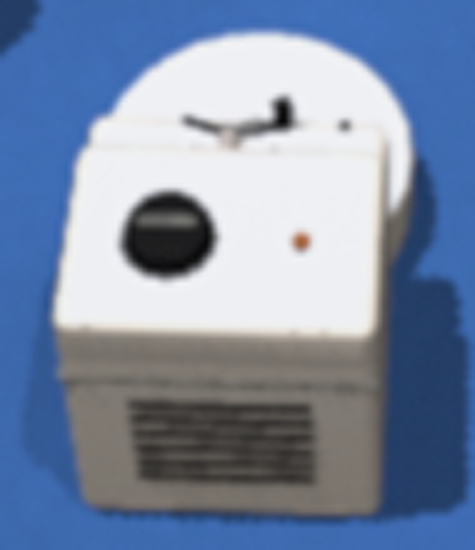

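View pics/d.png

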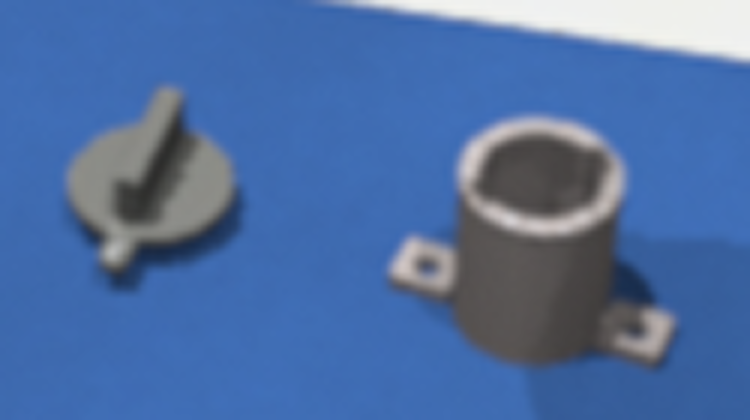

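```bash
python3 - <<'E'
from h import *
from scipy.optimize import least_squares
for tag,box in(('top0',(150,218,200,268)),('side0',(215,290,278,335))):
    d=ld(tag);C=d['color'].astype(int);W=cloud(d)
    u0,u1,v0,v1=box
    m=np.zeros(W.shape[:2],np.uint8);s=(slice(v0,v1),slice(u0,u1))
    up=8
    big=cv2.resize(d['color'][s],None,fx=up,fy=up,interpolation=cv2.INTER_LINEAR)
    g=big.min(2)  # red low on blue, side darker
    print(tag,np.percentile(g,[10,50,90]))
    bm=(g>150).astype(np.uint8)
    cs,_=cv2.findContours(bm,cv2.RETR_EXTERNAL,cv2.CHAIN_APPROX_NONE);c=max(cs,key=cv2.contourArea)[:,0]
    P=np.array([onz(d,u0+(x+.5)/up-.5,v0+(y+.5)/up-.5,45)[:2] for x,y in c])
    p=np.array([555,96.])
    for it in range(12):
        # world directions away from tower
        a=np.array([np.cos(np.radians(109.7)),np.sin(np.radians(109.7))])
        k=(((P-p)@a)<15)&(abs(np.hypot(*(P-p).T)-68)<5)
        r=least_squares(lambda q:np.hypot(*(P[k]-q[:2]).T)-68,p);p=r.x
    r2=least_squares(lambda q:np.hypot(*(P[k]-q[:2]).T)-q[2],[*p,68])
    print('deck',p,k.sum(),np.abs(r.fun).mean(),r2.x)
d=ld('top0');g=d['color'].astype(int)
for n,(u,v),R in(('A',(189,253),4),('B',(178,216),4),('co',(184,234),8)):
    w=200-np.minimum(g[v-R:v+R+1,u-R:u+R+1].mean(2),200);vv,uu=np.mgrid[v-R:v+R+1,u-R:u+R+1]
    print(n,(w*uu).sum()/w.sum(),(w*vv).sum()/w.sum(),onz(d,(w*uu).sum()/w.sum(),(w*vv).sum()/w.sum(),56))
    print(g[v-R:v+R+1,u-R:u+R+1].mean(2).astype(int))
E
```

```text
top0 [ 51. 180. 228.]
deck [555.89021704  97.19603787] 739 0.35532979354625044 [556.1779944   96.41498885  67.32622533]
side0 [ 62. 234. 239.]
deck [556.04615681  98.15766976] 676 0.7673798592484179 [555.66378958  99.87159273  69.42455185]
A 189.2072186836518 252.83227176220805 [511.49136065  79.70594859  56.        ]
[[229 230 230 230 230 230 230 230 229]
 [230 230 228 227 224 229 231 230 230]
 [230 230 215 185 157 197 228 231 230]
 [230 229 195 164 127 117 200 229 230]
 [230 230 192 125  83  84 168 222 230]
 [230 230 218 172 123 128 206 230 230]
 [229 230 231 230 212 195 221 230 230]
 [229 229 230 231 230 229 230 230 230]
 [229 229 230 230 230 230 230 230 230]]
B 178.47464342313788 216.48652931854198 [597.70976025 110.38851515  56.        ]
[[230 230 229 230 230 230 230 230 230]
 [229 229 230 230 228 229 230 230 230]
 [230 230 231 228 213 217 229 231 230]
 [230 230 227 206 148 142 209 230 230]
 [230 229 205 149  99  84 163 221 230]
 [230 230 207 141  89  84 150 217 230]
 [230 231 229 200 154 153 211 230 230]
 [230 230 231 231 231 230 231 231 230]
 [230 229 230 230 231 231 230 230 2
[... 594 characters left out ...]
195 132 111 113 113 113 114 115 111  92 103 197 230 231 230]
 [230 230 196 129 109 113 114 112 111 108  98  82  76 154 220 230 230]
 [230 231 206 143 110 107 111 104  97  89 102 106  88 151 220 231 230]
 [230 230 214 150 100  87 102 112 113 112 113  99  94 156 220 230 230]
 [230 231 230 201 143 113 111 113 114 114 107  90 125 178 222 230 230]
 [229 230 231 230 197 143 116 107 105 107  96 111 162 218 231 230 230]
 [229 230 230 231 230 206 147 110 102 115 139 173 194 221 230 230 230]
 [229 229 229 230 231 230 213 192 189 194 221 231 230 230 230 230 230]
 [229 230 229 229 230 231 230 231 231 231 231 231 231 230 230 230 230]
 [230 229 229 230 230 230 230 230 230 230 230 230 229 229 229 230 229]]
```

Request:
send_rows(
  motion=[
    [0.011,-0.007,0.0,-2],
    [0.038,-0.024,0.0,-7],
    [0.068,-0.044,0.0,-12],
    [0.098,-0.064,0.0,-18],
    [0.128,-0.083,0.0,-23.5],
    [0.159,-0.103,0.0,-29],
    [0.189,-0.122,0.0,-34.5],
    [0.219,-0.142,0.0,-40],
  ],
  gripper=-1,
)

```text
time_s: 0.77
tcp_pos: [345.4, -306.9, 205.4]
tool_rot: [2.717, 1.577, 0.0]
wrist_force: [0.8, 0.4, 0.4]
opening: 0.998
```

```bash
cat >> h.py <<'E'
def plan(target,h,s=None):
    """world target xyz mm + heading of tool x (deg) -> tool shift mm, turn deg"""
    s=s or monitor.read_state();from scipy.spatial.transform import Rotation as R
    M=R.from_rotvec(s['tool_rot']).as_matrix();hh=np.degrees(np.arctan2(M[1,0],M[0,0]))
    d=M.T@(np.array(target)-s['tcp_pos']);t=-((h-hh+180)%360-180)
    print('t',round(s['time_s'],2),'tcp',s['tcp_pos'].round(1),'h',round(hh,2),'tilt',M[2].round(4),'F',s['wrist_force'].round(1),'T',s['ft_torque'].round(2),'open',round(s['opening'],3),'\nq',s['joints'].round(2),'SHIFT',d.round(1),'TURN',round(t,2))
E
python3 -c "
from h import *
plan([459.3,-158.5,130],89.1)"
```

```text
t 0.77 tcp [ 345.4 -306.9  205.4] h 60.26 tilt [ 1.e-04  1.e-04 -1.e+00] F [0.8 0.4 0.4] T [-0.09 -0.08 -0.  ] open 0.998 
q [-0.81  0.1   1.76  0.    1.28 -0.29] SHIFT [185.3  25.2  75.4] TURN -28.84
```

Request:
send_rows(
  motion=[
    [0.03,0.004,0.005,-5],
    [0.065,0.009,0.015,-10],
    [0.1,0.014,0.03,-16],
    [0.13,0.018,0.045,-21],
    [0.155,0.021,0.06,-26],
    [0.175,0.024,0.07,-28.8],
    [0.185,0.025,0.075,-28.8],
    [0.185,0.025,0.075,-28.8],
  ],
)

```text
time_s: 1.43
tcp_pos: [459.2, -159.9, 129.5]
tool_rot: [-2.244, -2.196, 0.001]
wrist_force: [0.7, -0.2, -0.1]
opening: 1.0
```

```bash
python3 -c "
from h import *
plan([459.3,-158.5,36],89.1)
grab('side','s1');grab('top','t1')"
```

```text
t 1.43 tcp [ 459.2 -159.9  129.5] h 88.76 tilt [ 8.0e-04 -1.7e-03 -1.0e+00] F [ 0.7 -0.2 -0.1] T [-0.06 -0.1   0.  ] open 1.0 
q [-0.41  0.24  1.78  0.    1.12 -0.39] SHIFT [ 1.4  0.2 93.5] TURN -0.34
```

View pics/s1.png

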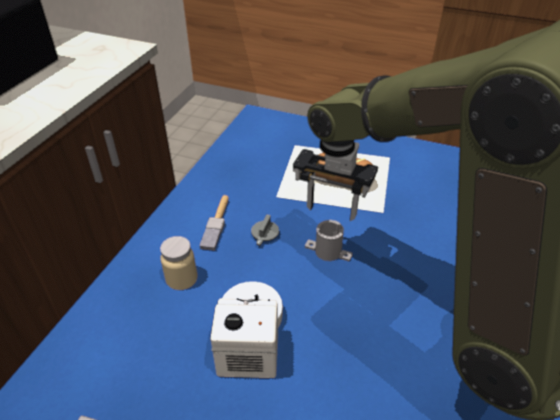

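The open fingers, at about (311,200) and (355,213), straddle the cup at (330,240) with the jaws along its ears. I'll descend and grip.

Request:
send_rows(
  motion=[
    [0.001,0,0.012,-0.3],
    [0.001,0,0.032,-0.3],
    [0.001,0,0.055,-0.3],
    [0.001,0,0.075,-0.3],
    [0.001,0,0.087,-0.3],
    [0.001,0,0.093,-0.3],
    [0.001,0,0.093,-0.3],
  ],
)

```text
time_s: 2.12
tcp_pos: [458.5, -161.6, 37.2]
tool_rot: [-2.243, -2.199, 0.001]
wrist_force: [0.0, -0.3, 0.9]
opening: 1.0
```

Request:
send_rows(
  motion=[
    [0,0,0,0],
    [0,0,0,0],
    [0,0,0,0],
    [0,0,0,0],
    [0,0,0,0],
    [0,0,0,0],
    [0,0,0,0],
    [0,0,0,0],
  ],
  gripper=1,
)

```text
time_s: 2.78
tcp_pos: [459.2, -160.9, 38.0]
tool_rot: [2.241, 2.201, 0.0]
wrist_force: [-2.2, -0.3, 6.7]
opening: 0.705
```

```bash
python3 -c "
from h import *
plan([459.3,-158.5,146],89.1)"
```

```text
t 2.78 tcp [ 459.2 -160.9   38. ] h 88.97 tilt [-3.e-04  3.e-04 -1.e+00] F [-2.2 -0.3  6.7] T [-0.07  0.55 -0.13] open 0.705 
q [-0.41  0.38  1.85 -0.    0.91 -0.39] SHIFT [ 2.40e+00  1.00e-01 -1.08e+02] TURN -0.13
```

Request:
send_rows(
  motion=[
    [0,0,-0.015,0],
    [0,0,-0.045,0],
    [0.005,0.002,-0.08,0],
    [0.025,0.009,-0.11,-3],
    [0.055,0.02,-0.13,-7],
    [0.09,0.032,-0.135,-12],
    [0.125,0.045,-0.135,-16],
    [0.16,0.057,-0.135,-20.6],
  ],
)

```text
time_s: 3.45
tcp_pos: [519.4, -0.2, 172.9]
tool_rot: [1.807, 2.569, 0.001]
wrist_force: [0.4, -0.3, -4.1]
opening: 0.704
```

```bash
python3 -c "
from h import *
plan([555.5,94.9,171],109.6)
grab('side','s2');grab('top','t2')
for t in ('s2','t2'):
    d=ld(t); print(cv2.imwrite('pics/'+t+'z.png',cv2.resize(cv2.cvtColor(d['color'],cv2.COLOR_RGB2BGR)[120:330,150:400],None,fx=3,fy=2.8)))
"
```

```text
t 3.45 tcp [ 5.194e+02 -2.000e-01  1.729e+02] h 109.74 tilt [-3.e-04  8.e-04 -1.e+00] F [ 0.4 -0.3 -4.1] T [-0.04 -0.15  0.03] open 0.704 
q [-0.07  0.26  1.65  0.    1.23 -0.42] SHIFT [77.3 66.1  2. ] TURN 0.14
True
True
```

View pics/s2z.png

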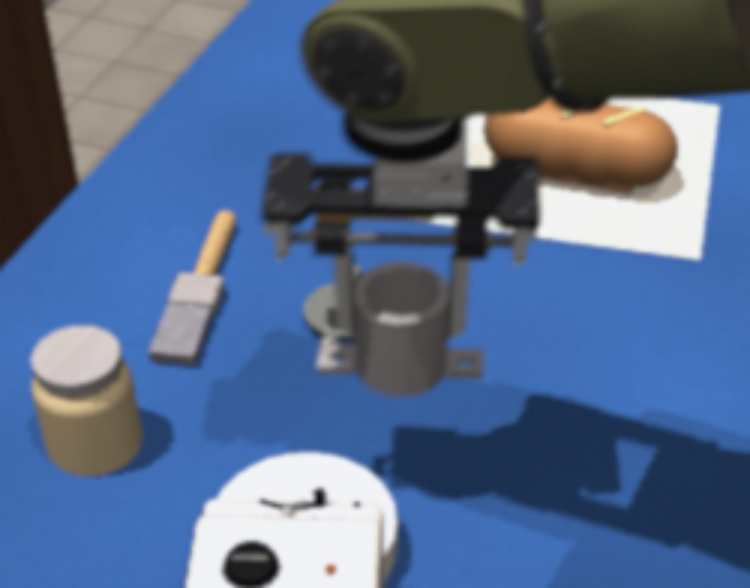

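View pics/t2z.png

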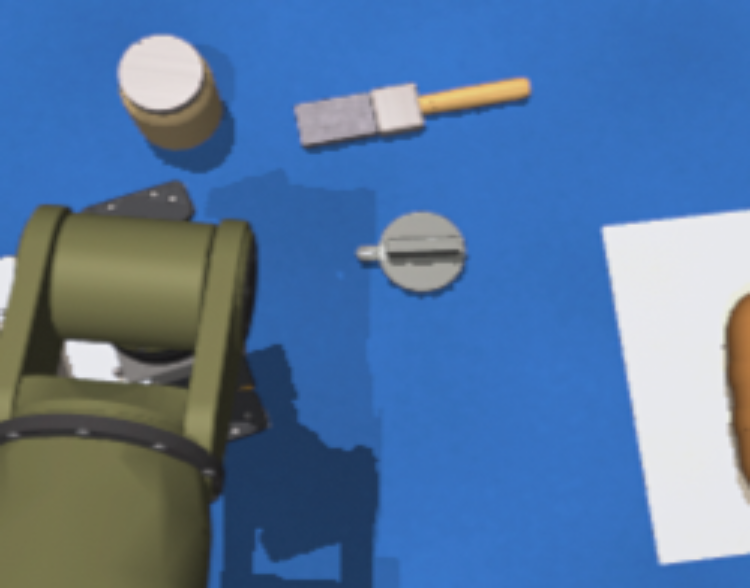

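```bash
python3 - <<'E'
from h import *
d=ld('s2');C=d['color'];W=cloud(d)
b=cv2.resize(cv2.cvtColor(C,cv2.COLOR_RGB2BGR)[205:265,250:315],None,fx=10,fy=10,interpolation=cv2.INTER_CUBIC);cv2.imwrite('pics/e.png',b)
q=W[205:265,250:320].reshape(-1,3)
for z in range(130,225,5): 
    k=abs(q[:,2]-z)<2.5; print(z,k.sum(),end='; ')
k=(q[:,2]>207)&(q[:,2]<216)&(np.hypot(q[:,0]-519,q[:,1])<38);w=q[k];print('rim',w.mean(0),(w.max(0)+w.min(0))/2,np.ptp(w,0))
for u,v in((262.3,245),(304.3,249.6)):print(onz(d,u,v,143))
k=(q[:,2]>139)&(q[:,2]<146)&(np.hypot(q[:,0]-519,q[:,1])>36);w=q[k];print(cv2.minAreaRect(w[:,:2].astype(np.float32)),w.min(0),w.max(0))
E
```

```text
130 0; 135 54; 140 165; 145 147; 150 50; 155 56; 160 55; 165 75; 170 79; 175 100; 180 98; 185 116; 190 102; 195 123; 200 106; 205 107; 210 180; 215 165; 220 27; rim [517.86147356   5.01721464 212.03502148] [517.22097121   3.06309806 211.45270491] [69.92566283 67.9175802   8.89327386]
[562.88944086   8.08551388 143.        ]
[473.70737313 -12.02115127 143.        ]
((516.11767578125, 13.792213439941406), (117.45332336425781, 48.046199798583984), 17.4547119140625) [460.21346884 -24.24685212 139.15449474] [577.80447933  36.67294542 145.99461562]
```

View pics/e.png

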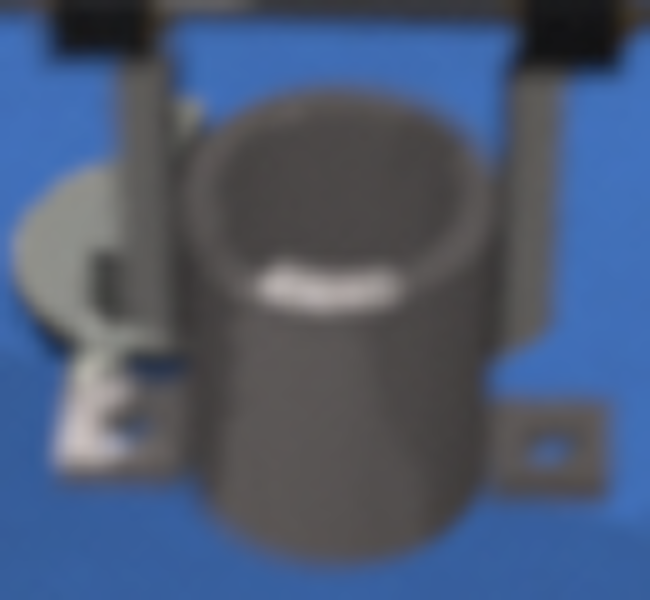

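```bash
python3 - <<'E'
from h import *
d=ld('s2')
P=[]
for x,y in((128,420),(551,447)):
    p=onz(d,250+(x+.5)/10-.5,205+(y+.5)/10-.5,143);P.append(p);print(p)
v=P[0]-P[1];print(np.hypot(*v[:2]),np.degrees(np.arctan2(v[1],v[0])),(P[0]+P[1])/2)
d=ld('side0')
P=[]
for x,y in((428,264),(631,329)):
    p=onz(d,240+(x+.5)/6-.5,200+(y+.5)/6-.5,8);P.append(p);print(p)
v=P[0]-P[1];print(np.hypot(*v[:2]),np.degrees(np.arctan2(v[1],v[0])),(P[0]+P[1])/2)
E
```

```text
[560.97543934  12.33293547 143.        ]
[473.35267275 -13.27124071 143.        ]
91.28703666240337 16.28884693298762 [ 5.17164056e+02 -4.69152617e-01  1.43000000e+02]
[ 504.10849213 -161.19259717    8.        ]
[ 413.56443113 -156.18481452    8.        ]
90.68243969066879 -3.1656718451045722 [ 458.83646163 -158.68870585    8.        ]
```

```bash
python3 - <<'E'
from h import *
d=ld('top0');up=8;u0,v0=268,245
def tw(x,y,z):return onz(d,u0+(x+.5)/up-.5,v0+(y+.5)/up-.5,z)[:2]
c=d['color'][v0:312,u0:316];big=cv2.resize(c,None,fx=up,fy=up,interpolation=cv2.INTER_CUBIC).astype(int)
m=(big[...,0]>110).astype(np.uint8)  # red
cv2.imwrite('pics/m.png',m*255)
cs,_=cv2.findContours(m,cv2.RETR_CCOMP,cv2.CHAIN_APPROX_NONE)
for k in cs:
    if cv2.contourArea(k)>60:
        M=cv2.moments(k);x,y=M['m10']/M['m00'],M['m01']/M['m00'];print('blob',cv2.contourArea(k),tw(x,y,8),tw(x,y,6))
# ears edges: per row, left/right edges
for rng in((200-0,0),):pass
rows=[];
for y in range(m.shape[0]):
    x=np.flatnonzero(m[y]); 
    if len(x) and x[-1]-x[0]<12*up: rows.append((y,*tw(x[0],y,8),*tw(x[-1],y,8)))
rows=np.array(rows);
mid=np.c_[(rows[:,1]+rows[:,3])/2,(rows[:,2]+rows[:,4])/2]
print(len(rows))
for sel,n in((mid[:,0]>460,'far'),(mid[:,0]<460,'near')):
    a=rows[sel];print(n,mid[sel].mean(0),a[:,1].min(),a[:,1].max(),'L',np.polyfit(a[4:-4,1],a[4:-4,2],1),'R',np.polyfit(a[4:-4,3],a[4:-4,4],1))
E
```

```text
blob 3575.0 [ 407.10052258 -156.04754882] [ 407.13391584 -156.10604992]
blob 144.0 [ 424.60980073 -159.09853445] [ 424.67245009 -159.16213341]
blob 49751.0 [ 468.71962807 -162.00198836] [ 468.85598017 -162.07043868]
blob 585.5 [ 458.47734782 -161.45658924] [ 458.59658617 -161.52412825]
blob 1013.0 [ 463.78058708 -140.63276764] [ 463.90868658 -140.66551231]
blob 512.0 [ 484.47242802 -142.84924661] [ 484.63510134 -142.88569477]
blob 873.5 [ 505.1844534  -161.51796501] [ 505.38173426 -161.58560658]
175
far [ 508.28809503 -161.32070694] 496.619644433693 519.4216291049328 L [-1.85408569e-02 -1.39102547e+02] R [ 1.68372327e-02 -1.83106690e+02]
near [ 414.63350427 -157.45577507] 399.74600535812385 430.46874245821164 L [-0.55941572 82.8472413 ] R [ 2.15352942e-01 -2.54581664e+02]
```

View pics/m.png

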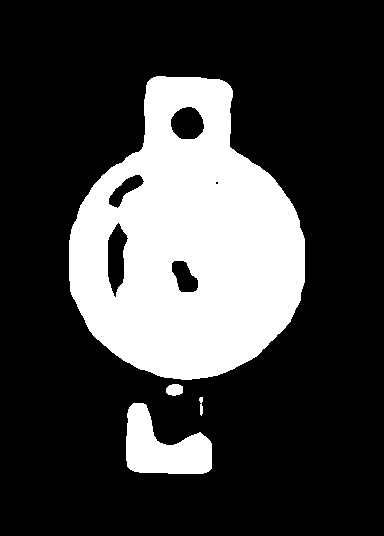

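```bash
python3 - <<'E'
from h import *
d=ld('top0');up=8;u0,v0=268,245
def tw(x,y,z):return onz(d,u0+(x+.5)/up-.5,v0+(y+.5)/up-.5,z)[:2]
a=tw(188,110,8);b=tw(169.5,458,8);v=a-b;print(a,b,np.degrees(np.arctan2(v[1],v[0])))
c=d['color'][v0:312,u0:316];big=cv2.resize(c,None,fx=up,fy=up,interpolation=cv2.INTER_CUBIC)
hsv=big.astype(int);r=hsv[...,2]-hsv[...,0] # blue minus red
m=(r<25).astype(np.uint8);cv2.imwrite('pics/m2.png',m*255)
cs,_=cv2.findContours(m,cv2.RETR_CCOMP,cv2.CHAIN_APPROX_NONE)
for k in cs:
    if cv2.contourArea(k)>60:
        M=cv2.moments(k);x,y=M['m10']/M['m00'],M['m01']/M['m00'];print('blob',cv2.contourArea(k),x,y,tw(x,y,8),tw(x,y,6))
E
```

```text
[ 509.21123787 -161.73931425] [ 404.19529418 -158.08978556] -1.9903499068760722
blob 55599.0 184.21809145248415 272.5742909045127 [ 459.72700459 -161.49716205] [ 459.84833099 -161.56476886]
blob 983.0 168.93218040013562 429.8701254662597 [ 412.53432409 -157.75736439] [ 412.57679664 -157.81872241]
blob 917.0 187.80279898218828 125.98600508905851 [ 504.31058933 -161.76886223] [ 504.50641006 -161.83692302]
```

View pics/m2.png

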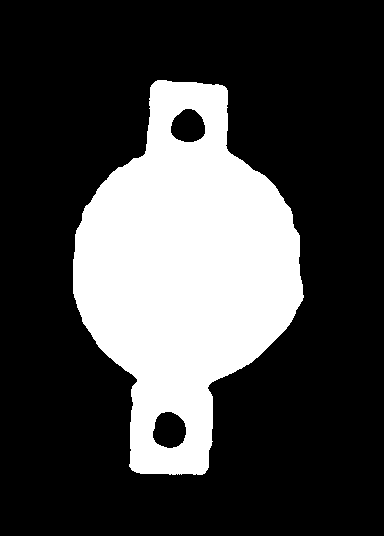

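```bash
python3 -c "
from h import *
plan([556.4,95.5,130],111.5)"
```

```text
t 3.55 tcp [519.7   2.2 172.2] h 110.01 tilt [ 8.e-04  1.e-04 -1.e+00] F [ 0.6 -0.  -3.7] T [-0.1  -0.09 -0.02] open 0.7 
q [-0.07  0.26  1.65  0.    1.23 -0.42] SHIFT [75.1 66.4 42.2] TURN -1.49
```

Request:
send_rows(
  motion=[
    [0.008,0.007,0.0,-0.5],
    [0.024,0.021,0.0,-1],
    [0.042,0.037,0.0,-1.5],
    [0.058,0.051,0.0,-1.5],
    [0.069,0.061,0.01,-1.5],
    [0.075,0.066,0.022,-1.5],
    [0.075,0.066,0.035,-1.5],
    [0.075,0.066,0.042,-1.5],
  ],
)

```text
time_s: 4.22
tcp_pos: [555.2, 90.5, 128.1]
tool_rot: [-1.777, -2.588, 0.003]
wrist_force: [0.3, -0.3, -3.0]
opening: 0.704
```

Request:
send_rows(
  motion=[
    [0,0,0,0],
    [0,0,0,0],
  ],
)

```text
time_s: 4.38
tcp_pos: [555.9, 90.2, 130.2]
tool_rot: [-1.779, -2.589, 0.001]
wrist_force: [0.1, 1.0, -2.3]
opening: 0.7
```

```bash
python3 -c "
from h import *
plan([556.4,95.5,105],111.5)
grab('side','s3');grab('top','t3')
for t in ('s3','t3'):
    d=ld(t); print(cv2.imwrite('pics/'+t+'z.png',cv2.resize(cv2.cvtColor(d['color'],cv2.COLOR_RGB2BGR)[170:330,100:330],None,fx=3.4,fy=3.4,interpolation=cv2.INTER_CUBIC)))
"
```

```text
t 4.38 tcp [555.9  90.2 130.2] h 111.01 tilt [ 2.e-04 -9.e-04 -1.e+00] F [ 0.1  1.  -2.3] T [ 0.04 -0.16 -0.01] open 0.7 
q [ 0.1   0.4   1.57 -0.    1.17 -0.27] SHIFT [ 4.8  2.4 25.2] TURN -0.49
True
True
```

View pics/s3z.png

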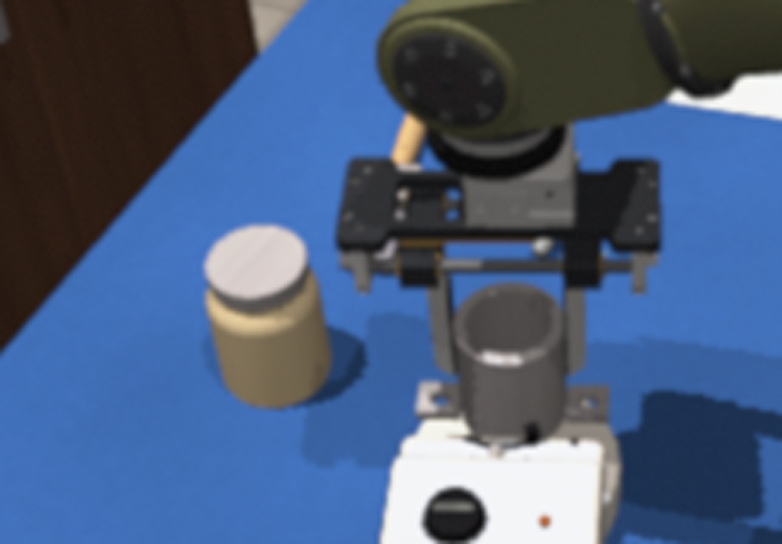

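View pics/t3z.png

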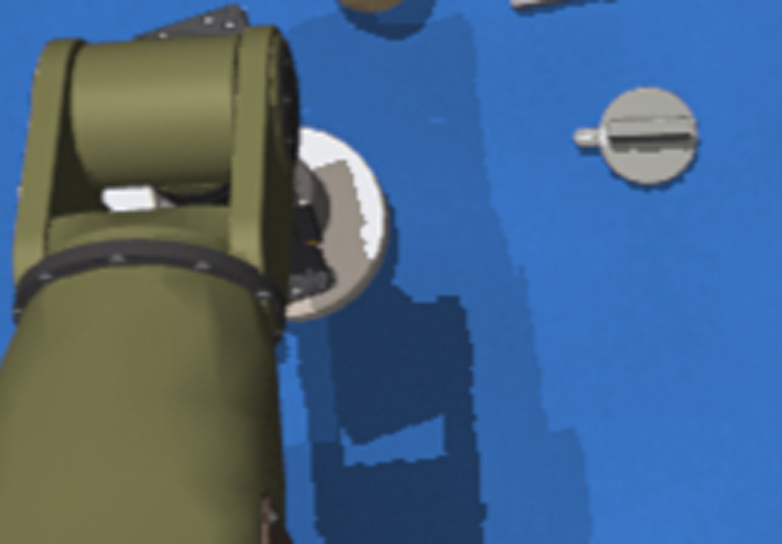

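```bash
python3 - <<'E'
from h import *
d=ld('s3')
b=cv2.resize(cv2.cvtColor(d['color'],cv2.COLOR_RGB2BGR)[275:305,215:285],None,fx=11,fy=11,interpolation=cv2.INTER_CUBIC);cv2.imwrite('pics/e3.png',b)
plan([556.4,95.5,105],111.5)
W=cloud(d)
q=W[245:305,215:285].reshape(-1,3)
k=(q[:,2]>165)&(q[:,2]<176)&(np.hypot(q[:,0]-556,q[:,1]-92)<40);w=q[k];print('rim',w.mean(0),(w.max(0)+w.min(0))/2,np.ptp(w,0))
E
```

```text
t 4.48 tcp [556.4  90.4 131.2] h 111.02 tilt [-3.e-04  9.e-04 -1.e+00] F [ 0.1 -0.4 -3.1] T [-0.01 -0.14 -0.03] open 0.701 
q [ 0.1   0.4   1.57 -0.    1.17 -0.27] SHIFT [ 4.7  1.8 26.2] TURN -0.48
rim [554.34650928  95.36432883 169.71007107] [553.41804277  92.97637829 170.36158066] [73.49920778 68.34085898 10.58088773]
```

View pics/e3.png

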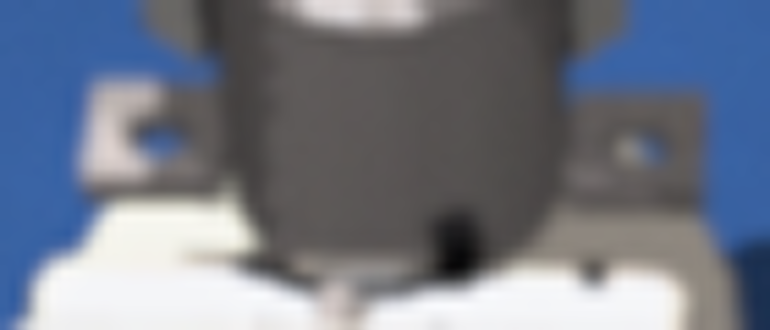

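```bash
python3 - <<'E'
from h import *
d=ld('s3')
P=[onz(d,215+(x+.5)/11-.5,275+(y+.5)/11-.5,100.5) for x,y in((158,136),(642,147))]
v=P[0]-P[1];print(P,np.hypot(*v[:2]),np.degrees(np.arctan2(v[1],v[0])),(P[0]+P[1])/2)
# ear outer corners: left ear outer edge mid (95,85)-(80,190)?, right outer (705,97)-(700,190)
for (x1,y1),(x2,y2) in[((92,85),(707,97))]:
    a=onz(d,215+(x1+.5)/11-.5,275+(y1+.5)/11-.5,100.5);b=onz(d,215+(x2+.5)/11-.5,275+(y2+.5)/11-.5,100.5);v=a-b;print('far corners',np.hypot(*v[:2]),np.degrees(np.arctan2(v[1],v[0])))
E
```

```text
[array([597.55126073, 108.84745854, 100.5       ]), array([510.44822953,  77.71843975, 100.5       ])] 92.49839919927908 19.66595361454007 [553.99974513  93.28294914 100.5       ]
far corners 118.51895714527097 19.88966906168327
```

Request:
send_rows(
  motion=[
    [0.002,0.001,0.004,0],
    [0.0046,0.0021,0.01,0],
    [0.0046,0.0021,0.018,0],
    [0.0046,0.0021,0.024,0],
    [0.0046,0.0021,0.026,0],
    [0.0046,0.0021,0.026,0],
    [0.0046,0.0021,0.026,0],
  ],
)

```text
time_s: 5.07
tcp_pos: [556.4, 95.9, 104.4]
tool_rot: [-1.778, -2.59, 0.0]
wrist_force: [-0.3, -0.1, -3.3]
opening: 0.7
```

```bash
python3 -c "
from h import *
plan([556.5,95.3,105],111.0)
d=grab('side','s4')
cv2.imwrite('pics/e4.png',cv2.resize(cv2.cvtColor(d['color'],cv2.COLOR_RGB2BGR)[255:320,210:290],None,fx=9,fy=9,interpolation=cv2.INTER_CUBIC))
plan([556.5,95.3,83],111.0)
"
```

```text
t 5.07 tcp [556.4  95.9 104.4] h 111.07 tilt [ 1.e-04 -2.e-04 -1.e+00] F [-0.3 -0.1 -3.3] T [-0.05 -0.09 -0.06] open 0.7 
q [ 0.11  0.43  1.59  0.    1.12 -0.26] SHIFT [-0.6 -0.1 -0.6] TURN 0.07
t 5.12 tcp [556.5  95.9 104.6] h 111.07 tilt [-1.e-04  3.e-04 -1.e+00] F [ 0.1 -0.3 -3.3] T [-0.06 -0.06 -0.  ] open 0.7 
q [ 0.11  0.43  1.59 -0.    1.12 -0.26] SHIFT [-0.6 -0.3 21.6] TURN 0.07
```

View pics/e4.png

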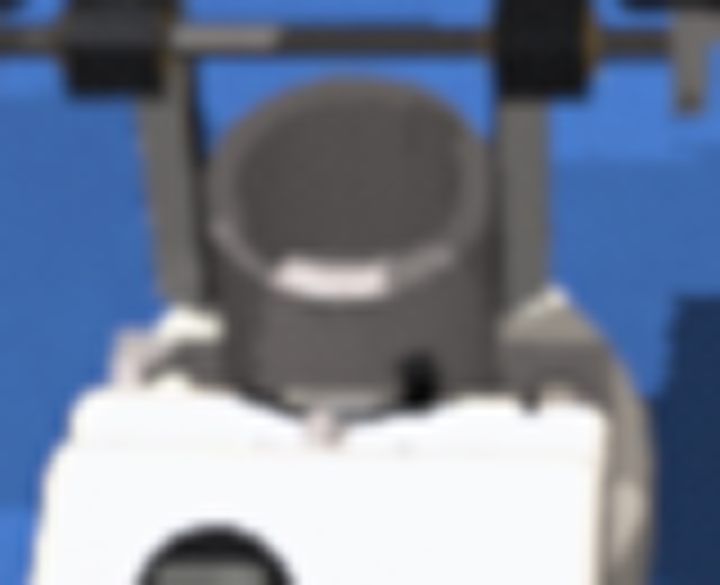

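Request:
send_rows(
  motion=[
    [0,0,0.003,0],
    [0,0,0.006,0],
    [0,0,0.009,0],
    [0,0,0.011,0],
    [0,0,0.011,0],
  ],
)

```text
time_s: 5.53
tcp_pos: [556.1, 95.9, 92.8]
tool_rot: [-1.778, -2.59, 0.001]
wrist_force: [-0.6, -0.2, -2.5]
opening: 0.7
```

```bash
python3 -c "
from h import *
plan([556.5,95.3,83],111.0)
"
```

```text
t 5.53 tcp [556.1  95.9  92.8] h 111.07 tilt [ 3.e-04 -8.e-04 -1.e+00] F [-0.6 -0.2 -2.5] T [-0.01 -0.13  0.01] open 0.7 
q [ 0.11  0.45  1.6   0.    1.1  -0.26] SHIFT [-0.7  0.1  9.8] TURN 0.07
```

Request:
send_rows(
  motion=[
    [0,0,0.003,0],
    [0,0,0.006,0],
    [0,0,0.008,0],
    [0,0,0.009,0],
    [0,0,0.009,0],
  ],
)

```text
time_s: 5.95
tcp_pos: [556.2, 95.9, 84.1]
tool_rot: [-1.778, -2.59, 0.001]
wrist_force: [-0.5, 1.4, -3.5]
opening: 0.704
```

```bash
python3 -c "
from h import *
plan([556.5,95.3,83],111.0)
"
```

```text
t 5.95 tcp [556.2  95.9  84.1] h 111.07 tilt [ 1.e-04 -5.e-04 -1.e+00] F [-0.5  1.4 -3.5] T [-0.03 -0.08 -0.02] open 0.704 
q [ 0.11  0.46  1.6  -0.    1.08 -0.26] SHIFT [-0.7  0.   1.1] TURN 0.07
```

Request:
send_rows(
  motion=[
    [0,0,0.001,0],
    [0,0,0.002,0],
    [0,0,0.002,0],
    [0,0,0.002,0],
  ],
)

```text
time_s: 6.28
tcp_pos: [556.5, 96.0, 83.0]
tool_rot: [1.778, 2.59, 0.0]
wrist_force: [-2.8, -0.8, 4.7]
opening: 0.702
```

```bash
python3 -c "
from h import *
plan([556.5,95.3,83],111.0)
"
```

```text
t 6.28 tcp [556.5  96.   83. ] h 111.07 tilt [-2.e-04  4.e-04 -1.e+00] F [-2.8 -0.8  4.7] T [-0.19  0.62 -0.01] open 0.702 
q [ 0.11  0.46  1.6  -0.    1.08 -0.26] SHIFT [-0.6 -0.2 -0. ] TURN 0.07
```

Request:
send_rows(
  motion=[
    [0,0,0,0],
    [0,0,0,0],
    [0,0,0,0],
    [0,0,0,0],
    [0,0,0,0],
    [0,0,0,0],
  ],
  gripper=-1,
)

```text
time_s: 6.78
tcp_pos: [556.4, 96.0, 82.4]
tool_rot: [1.778, 2.59, 0.0]
wrist_force: [0.3, 0.7, -0.1]
opening: 0.999
```

Request:
send_rows(
  motion=[
    [0,0,-0.01,0],
    [0,0,-0.03,0],
    [0,0,-0.06,0],
    [0,0,-0.09,0],
    [-0.01,0,-0.115,0],
    [-0.035,0.005,-0.12,3],
    [-0.07,0.01,-0.12,7],
    [-0.105,0.015,-0.12,12],
  ],
)

```text
time_s: 7.45
tcp_pos: [608.8, 2.6, 204.4]
tool_rot: [2.04, 2.387, 0.002]
wrist_force: [-0.1, 1.3, -0.2]
opening: 0.996
```

```bash
python3 -c "
from h import *
plan([629.5,-156,140],92.7)
"
```

```text
t 7.45 tcp [608.8   2.6 204.4] h 98.98 tilt [-5.0e-04  2.3e-03 -1.0e+00] F [-0.1  1.3 -0.2] T [ 0.05 -0.08 -0.02] open 0.996 
q [-0.06  0.43  1.35  0.    1.36 -0.21] SHIFT [-159.9   -4.5   64.4] TURN 6.28
```

Request:
send_rows(
  motion=[
    [-0.025,-0.001,0.003,2],
    [-0.055,-0.002,0.012,4],
    [-0.09,-0.003,0.025,6.3],
    [-0.12,-0.004,0.04,6.3],
    [-0.145,-0.0045,0.055,6.3],
    [-0.157,-0.0045,0.063,6.3],
    [-0.16,-0.0045,0.064,6.3],
    [-0.16,-0.0045,0.064,6.3],
  ],
)

```text
time_s: 8.12
tcp_pos: [628.9, -155.2, 138.7]
tool_rot: [-2.167, -2.274, 0.0]
wrist_force: [-0.2, -0.9, 0.6]
opening: 0.999
```

```bash
python3 -c "
from h import *
d=grab('top','t5');e=grab('side','s5')
cv2.imwrite('pics/t5z.png',cv2.resize(cv2.cvtColor(d['color'],cv2.COLOR_RGB2BGR)[190:290,95:325],None,fx=3.4,fy=3.4,interpolation=cv2.INTER_CUBIC))
cv2.imwrite('pics/s5z.png',cv2.resize(cv2.cvtColor(e['color'],cv2.COLOR_RGB2BGR)[150:350,170:360],None,fx=4,fy=3,interpolation=cv2.INTER_CUBIC))
plan([629.5,-156,28],92.7)
"
```

```text
t 8.22 tcp [ 629.3 -154.1  139.7] h 92.83 tilt [-3.0e-04  1.3e-03 -1.0e+00] F [-1.3  0.4  0.3] T [-0.01 -0.05  0.03] open 1.002 
q [-0.3   0.57  1.29  0.    1.28 -0.35] SHIFT [-1.900e+00 -1.000e-01  1.117e+02] TURN 0.13
```

View pics/t5z.png

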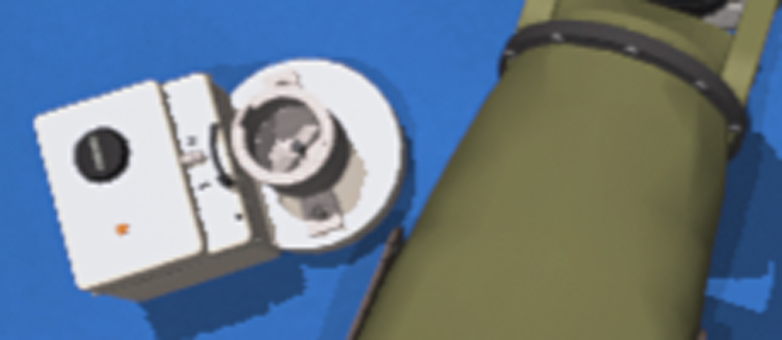

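View pics/s5z.png

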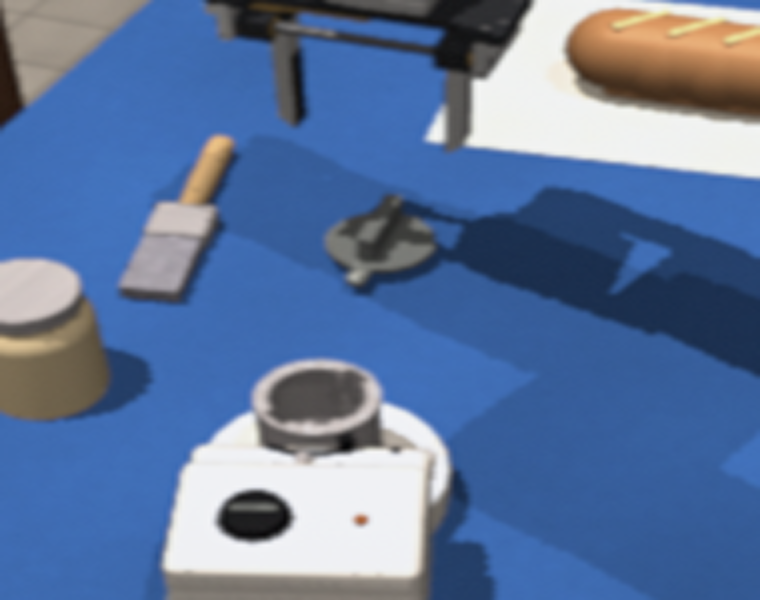

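The cup sits on the pegs, with its rim at about (178,231) in the top image and both ears level on the deck. The gripper is over the lid. I'll measure the rim's height and centre, and the lid again.

```bash
python3 - <<'E'
from h import *
from scipy.optimize import least_squares
for tag,box in(('t5',(155,205,205,255)),('s5',(225,275,262,310))):
    d=ld(tag);W=cloud(d);u0,u1,v0,v1=box;q=W[v0:v1,u0:u1].reshape(-1,3)
    r=np.hypot(q[:,0]-556,q[:,1]-97);k=(q[:,2]>112)&(q[:,2]<132)&(r<37);w=q[k]
    k2=(abs(w[:,2]-np.median(w[:,2]))<3);w=w[k2]
    A=np.c_[w[:,:2]-[556,97],np.ones(len(w))];co=np.linalg.lstsq(A,w[:,2],rcond=None)[0]
    print(tag,len(w),'z',w[:,2].mean(),'tiltdeg',np.degrees(co[:2]),'ctr',(w.max(0)+w.min(0))[:2]/2,np.ptp(w,0)[:2])
    up=8;big=cv2.resize(d['color'][v0:v1,u0:u1],None,fx=up,fy=up,interpolation=cv2.INTER_CUBIC)
    cv2.imwrite(f'pics/rim_{tag}.png',cv2.cvtColor(big,cv2.COLOR_RGB2BGR))
d=ld('top0')
up=8;u0,v0=262,188;c=d['color'][v0:235,u0:318];big=cv2.resize(c,None,fx=up,fy=up,interpolation=cv2.INTER_CUBIC)
m=((big[...,2].astype(int)-big[...,0])<35).astype(np.uint8);cs,_=cv2.findContours(m,cv2.RETR_EXTERNAL,cv2.CHAIN_APPROX_NONE);k=max(cs,key=cv2.contourArea)[:,0]
P=np.array([onz(d,u0+(x+.5)/up-.5,v0+(y+.5)/up-.5,17)[:2] for x,y in k])
p=np.array([629,-157.]);
for i in range(8):
    kk=(P[:,1]<p[1]+25)&(P[:,0]>p[0]-20)
    r=least_squares(lambda q:np.hypot(*(P[kk]-q[:2]).T)-q[2],[*p,36],loss='soft_l1');p=r.x[:2]
print('lid disc',r.x,'tab tip',P[P[:,1].argmax()], 'tab dir', np.degrees(np.arctan2(*(P[P[:,1]>P[:,1].max()-8].mean(0)-p)[::-1])))
cv2.imwrite('pics/lidm.png',cv2.cvtColor(big,cv2.COLOR_RGB2BGR))
E
```

```text
t5 220 z 122.55299567694559 tiltdeg [ 0.66819999 -0.11924782] ctr [556.39578333  97.43485312] [66.04635297 65.67226822]
s5 271 z 122.5081804421137 tiltdeg [-0.08574066 -0.16334147] ctr [555.60496412  99.2206184 ] [65.15352339 67.02705829]
lid disc [ 629.30135541 -156.74010694   35.92103861] tab tip [ 625.75620919 -103.41783204] tab dir 92.80335080846274
```

View pics/rim_t5.png

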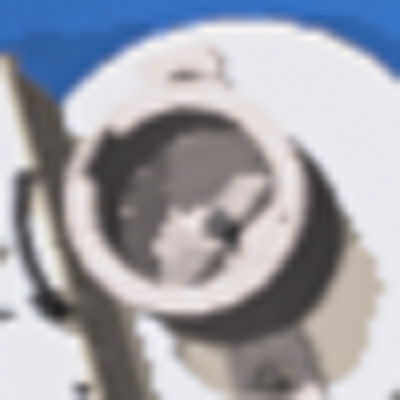

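View pics/lidm.png

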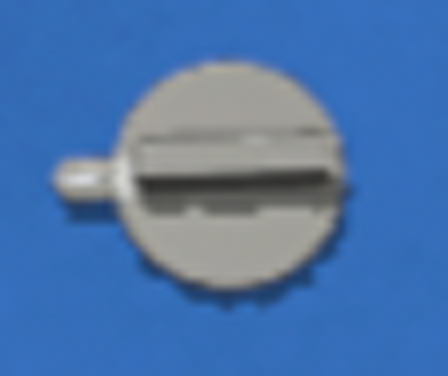

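Request:
send_rows(
  motion=[
    [-0.001,0,0.015,0.1],
    [-0.001,0,0.04,0.1],
    [-0.001,0,0.07,0.1],
    [-0.001,0,0.095,0.1],
    [-0.001,0,0.11,0.1],
    [-0.001,0,0.1165,0.1],
    [-0.001,0,0.1175,0.1],
    [-0.001,0,0.1175,0.1],
  ],
)

```text
time_s: 8.88
tcp_pos: [629.6, -155.7, 22.2]
tool_rot: [2.167, 2.273, 0.001]
wrist_force: [-0.4, -0.0, 0.4]
opening: 0.998
```

```bash
python3 -c "
from h import *
plan([629.5,-156,22],92.7)
"
```

```text
t 8.88 tcp [ 629.6 -155.7   22.2] h 92.72 tilt [-4.0e-04  1.4e-03 -1.0e+00] F [-0.4 -0.   0.4] T [-0.03 -0.07  0.01] open 0.998 
q [-0.3   0.7   1.37  0.    1.07 -0.35] SHIFT [-0.3 -0.1  0.2] TURN 0.02
```

Request:
send_rows(
  motion=[
    [0,0,0,0],
    [0,0,0,0],
    [0,0,0,0],
    [0,0,0,0],
    [0,0,0,0],
    [0,0,0,0],
    [0,0,0,0],
    [0,0,0,0],
  ],
  gripper=1,
)

```text
time_s: 9.55
tcp_pos: [629.0, -156.4, 21.0]
tool_rot: [-2.169, -2.273, -0.0]
wrist_force: [0.4, -0.8, 0.3]
opening: 0.469
```

Request:
send_rows(
  motion=[
    [0,0,0,0],
    [0,0,0,0],
    [0,0,0,0],
    [0,0,0,0],
  ],
)

```text
time_s: 9.88
tcp_pos: [628.9, -156.3, 20.9]
tool_rot: [-2.169, -2.272, 0.0]
wrist_force: [0.2, 0.2, 0.7]
opening: 0.189
```

```bash
python3 -c "
from h import *
plan([556.8,97.2,210],154.7)
"
```

```text
t 9.88 tcp [ 628.9 -156.3   20.9] h 92.67 tilt [ 1.e-04 -1.e-04 -1.e+00] F [0.2 0.2 0.7] T [-0.05 -0.12  0.08] open 0.189 
q [-0.3   0.71  1.37  0.    1.07 -0.35] SHIFT [ 256.6  -60.3 -189.1] TURN -62.03
```

Request:
send_rows(
  motion=[
    [0,0,0,0],
    [0,0,0,0],
    [0,0,0,0],
    [0,0,0,0],
  ],
)

```text
time_s: 10.22
tcp_pos: [629.0, -156.3, 20.9]
tool_rot: [2.169, 2.273, 0.0]
wrist_force: [0.6, -0.2, -0.6]
opening: 0.126
```

Request:
send_rows(
  motion=[
    [0,0,-0.005,0],
    [0,0,-0.02,0],
    [0,0,-0.05,0],
    [0,0,-0.085,0],
    [0,0,-0.12,0],
    [0,0,-0.145,0],
    [0,0,-0.16,0],
    [0,0,-0.16,0],
  ],
)

```text
time_s: 10.88
tcp_pos: [630.0, -156.6, 185.2]
tool_rot: [2.165, 2.269, 0.004]
wrist_force: [0.5, -0.1, -1.5]
opening: 0.126
```

```bash
python3 -c "
from h import *
plan([556.8,97.2,182],154.7)
"
```

```text
t 10.88 tcp [ 630.  -156.6  185.2] h 92.67 tilt [-0.002   0.0055 -1.    ] F [ 0.5 -0.1 -1.5] T [-0.07 -0.1  -0.03] open 0.126 
q [-0.3   0.54  1.24 -0.    1.36 -0.35] SHIFT [257.  -61.3   2.3] TURN -62.03
```

Request:
send_rows(
  motion=[
    [0.01,-0.002,0,-3],
    [0.035,-0.008,0,-9],
    [0.065,-0.015,0,-16],
    [0.1,-0.024,0,-23],
    [0.135,-0.032,0,-30],
    [0.17,-0.04,0,-37],
    [0.2,-0.047,0,-44],
    [0.225,-0.053,0,-51],
  ],
)

```text
time_s: 11.55
tcp_pos: [564.2, 68.0, 179.7]
tool_rot: [-0.969, -2.987, 0.001]
wrist_force: [0.4, -0.2, -1.8]
opening: 0.131
```

```bash
python3 -c "
from h import *
plan([556.2,97,178],154.7)
"
```

```text
t 11.55 tcp [564.2  68.  179.7] h 144.07 tilt [ 0.0016 -0.0011 -1.    ] F [ 0.4 -0.2 -1.8] T [ 0.06 -0.16  0.01] open 0.131 
q [ 0.06  0.36  1.5   0.    1.28 -0.89] SHIFT [23.5 18.8  1.7] TURN -10.63
```

Request:
send_rows(
  motion=[
    [0.01,0.008,0.002,-4],
    [0.02,0.016,0.006,-9],
    [0.0235,0.0188,0.01,-10.6],
    [0.0235,0.0188,0.012,-10.6],
    [0.0235,0.0188,0.012,-10.6],
    [0.0235,0.0188,0.012,-10.6],
  ],
)

```text
time_s: 12.05
tcp_pos: [557.8, 94.2, 168.5]
tool_rot: [-0.704, -3.061, 0.001]
wrist_force: [0.0, -0.3, -1.9]
opening: 0.124
```

```bash
python3 -c "
from h import *
plan([556.2,97,168],154.7)
e=grab('side','s6');d=grab('top','t6')
cv2.imwrite('pics/s6z.png',cv2.resize(cv2.cvtColor(e['color'],cv2.COLOR_RGB2BGR)[215:325,200:300],None,fx=7,fy=5.4,interpolation=cv2.INTER_CUBIC))
cv2.imwrite('pics/t6z.png',cv2.resize(cv2.cvtColor(d['color'],cv2.COLOR_RGB2BGR)[180:300,90:240],None,fx=5,fy=5,interpolation=cv2.INTER_CUBIC))
plan([556.2,97,168],154.7)
"
```

```text
t 12.05 tcp [557.8  94.2 168.5] h 154.11 tilt [ 6.e-04 -5.e-04 -1.e+00] F [ 0.  -0.3 -1.9] T [ 0.04 -0.11 -0.02] open 0.124 
q [ 0.1   0.37  1.52 -0.    1.26 -1.02] SHIFT [2.6 1.8 0.5] TURN -0.59
t 12.15 tcp [558.   94.3 169. ] h 154.14 tilt [-1.e-04 -0.e+00 -1.e+00] F [-0.1 -0.1 -2. ] T [-0.01 -0.13  0.01] open 0.129 
q [ 0.1   0.37  1.52 -0.    1.26 -1.02] SHIFT [2.8 1.7 1. ] TURN -0.56
```

View pics/s6z.png

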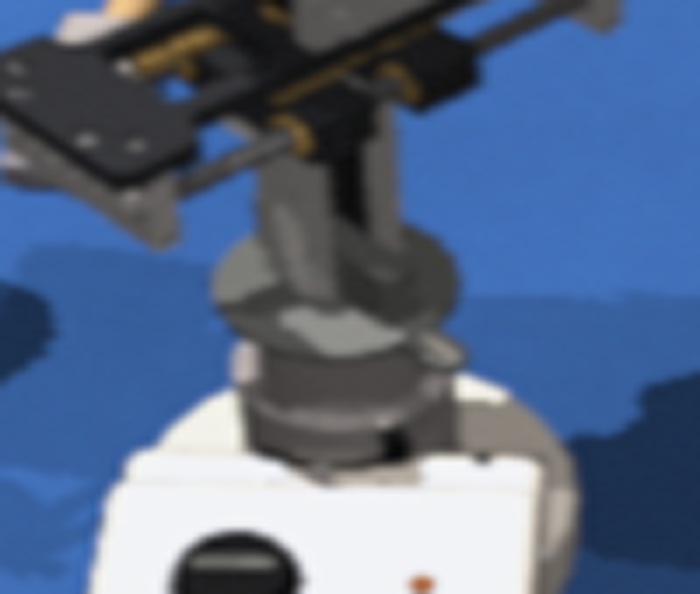

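View pics/t6z.png

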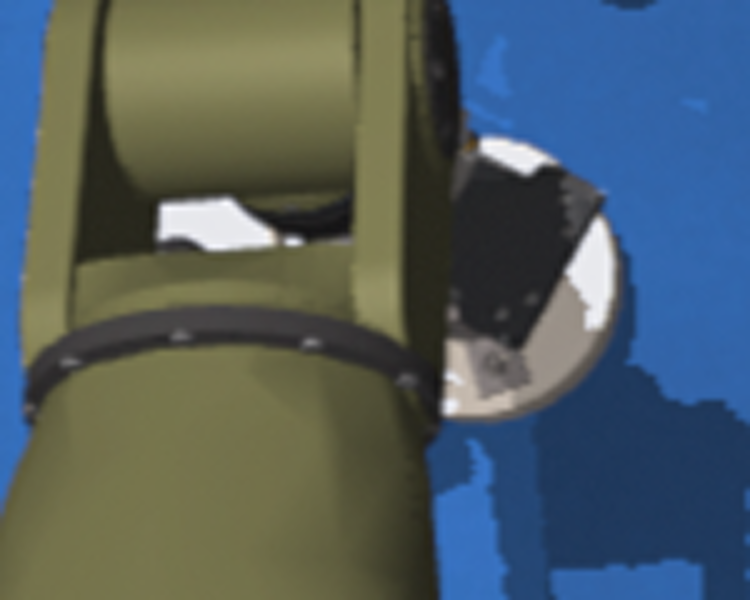

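```bash
python3 - <<'E'
from h import *
from scipy.optimize import least_squares
d=ld('s6');W=cloud(d)
u0,u1,v0,v1=225,272,248,290
q=W[v0:v1,u0:u1].reshape(-1,3)
h=np.histogram(q[:,2],np.arange(140,180,2));print(list(zip(h[1].astype(int),h[0])))
k=(q[:,2]>161)&(q[:,2]<169)&(np.hypot(q[:,0]-556,q[:,1]-97)<62);w=q[k]
hull=cv2.convexHull(w[:,:2].astype(np.float32))[:,0];
print(w[:,2].mean(),(w.max(0)+w.min(0))/2,np.ptp(w,0))
r=np.hypot(*(hull-[557,97]).T);print(np.c_[hull,r].round(1))
P=hull[r<41]
f=least_squares(lambda p:np.hypot(*(P-p[:2]).T)-35.3,[557,97],loss='soft_l1');print(f.x,f.fun.round(1))
# rim in s5 same way
d5=ld('s5');q=cloud(d5)[262:310,225:275].reshape(-1,3);k=(q[:,2]>118)&(q[:,2]<127)&(np.hypot(q[:,0]-556,q[:,1]-97)<37.5);w=q[k];hull=cv2.convexHull(w[:,:2].astype(np.float32))[:,0]
f=least_squares(lambda p:np.hypot(*(hull-p[:2]).T)-p[2],[557,97,33],loss='soft_l1');print('rim',f.x,f.fun.round(1))
b=cv2.resize(cv2.cvtColor(d['color'],cv2.COLOR_RGB2BGR)[248:300,225:275],None,fx=12,fy=11,interpolation=cv2.INTER_CUBIC);cv2.imwrite('pics/e6.png',b)
E
```

```text
[(np.int64(140), np.int64(0)), (np.int64(142), np.int64(0)), (np.int64(144), np.int64(0)), (np.int64(146), np.int64(0)), (np.int64(148), np.int64(0)), (np.int64(150), np.int64(0)), (np.int64(152), np.int64(0)), (np.int64(154), np.int64(0)), (np.int64(156), np.int64(1)), (np.int64(158), np.int64(1)), (np.int64(160), np.int64(13)), (np.int64(162), np.int64(74)), (np.int64(164), np.int64(232)), (np.int64(166), np.int64(158)), (np.int64(168), np.int64(26)), (np.int64(170), np.int64(12)), (np.int64(172), np.int64(13)), (np.int64(174), np.int64(9)), (np.int64(176), np.int64(10))]
165.41993940104598 [550.95839853  96.54648649 164.98933821] [84.13745183 70.884936    7.86261408]
[[593.   93.2  36.2]
 [592.9  98.2  36. ]
 [592.1 104.5  35.9]
 [590.6 108.   35.3]
 [585.9 117.7  35.6]
 [584.6 120.4  36.2]
 [581.2 123.1  35.6]
 [577.9 125.8  35.6]
 [574.5 127.8  35.4]
 [569.1 129.7  34.9]
 [562.3 131.   34.4]
 [553.1 132.   35.2]
 [549.  131.3  35.2]
 [512.2 123.2  51.9]
 [510.5 122.   52.8]
 [508.9 115.7  51.6]
 [510.3 112.3  49.1]
 [525.5  81.2  35.3]
 [530.3  74.8  34.7]
 [535.1  68.8  35.7]
 [541.2  64.8  35.8]
 [547.2  61.1  37.2]
 [551.4  61.9  35.6]
 [591.4  82.6  37.3]
 [592.5  85.2  37.4]
 [592.9  88.9  36.9]]
[558.00208083  96.23367722] [-0.1 -0.3 -0.2 -0.7 -0.1  0.6  0.2  0.3  0.3 -0.1 -0.3  0.8  0.9  0.5
 -0.3  0.5  0.3  1.4 -0.3  0.7  0.9  0.4]
rim [556.08856009  99.06124447  33.18834535] [-0.9 -1.2 -0.7 -0.2 -0.1 -0.2  0.1  0.6  0.4 -0.1 -0.1  0.7  0.4  0.
 -0.3 -0.1 -0.1 -0.7 -0.5 -0.4 -0.3  0.3  0.5  2.1  1.1  0.5]
```

View pics/e6.png

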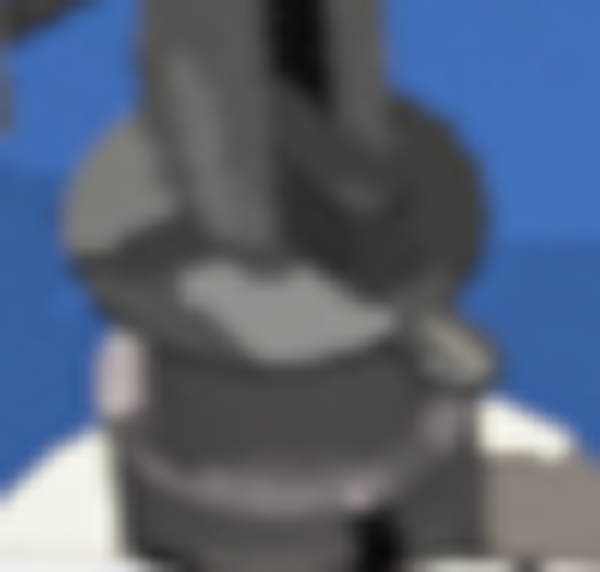

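Request:
send_rows(
  motion=[
    [0.0015,0.001,0.004,-0.3],
    [0.0033,0.0018,0.01,-0.6],
    [0.0033,0.0018,0.016,-0.6],
    [0.0033,0.0018,0.02,-0.6],
    [0.0033,0.0018,0.02,-0.6],
    [0.0033,0.0018,0.02,-0.6],
  ],
)

```text
time_s: 12.65
tcp_pos: [555.4, 98.0, 148.6]
tool_rot: [-0.683, -3.066, 0.0]
wrist_force: [-0.7, 0.8, -0.4]
opening: 0.125
```

```bash
python3 -c "
from h import *
plan([555.8,97.3,131.5],154.7)
e=grab('side','s7')
cv2.imwrite('pics/s7z.png',cv2.resize(cv2.cvtColor(e['color'],cv2.COLOR_RGB2BGR)[245:310,215:285],None,fx=10,fy=9,interpolation=cv2.INTER_CUBIC))
plan([555.8,97.3,131.5],154.7)
"
```

```text
t 12.65 tcp [555.4  98.  148.6] h 154.87 tilt [ 5.e-04 -3.e-04 -1.e+00] F [-0.7  0.8 -0.4] T [ 0.03 -0.17 -0.  ] open 0.125 
q [ 0.11  0.38  1.55 -0.    1.21 -1.02] SHIFT [-0.6 -0.5 17.1] TURN 0.17
t 12.7 tcp [555.6  98.1 149. ] h 154.86 tilt [ 0. -0. -1.] F [ 0.1 -0.7 -1.4] T [-0.03 -0.11  0.02] open 0.123 
q [ 0.11  0.38  1.55 -0.    1.21 -1.02] SHIFT [-0.5 -0.6 17.5] TURN 0.16
```

View pics/s7z.png

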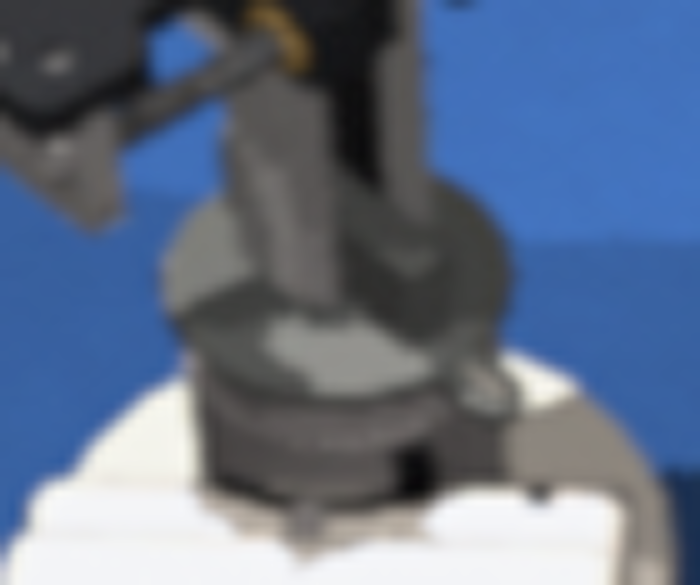

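```bash
python3 - <<'E'
from h import *
from scipy.optimize import least_squares
d=ld('s7');q=cloud(d)[248:300,222:275].reshape(-1,3)
k=(q[:,2]>141)&(q[:,2]<150)&(np.hypot(q[:,0]-556,q[:,1]-98)<62);w=q[k]
hull=cv2.convexHull(w[:,:2].astype(np.float32))[:,0];r=np.hypot(*(hull-[556,99]).T);P=hull[r<41]
f=least_squares(lambda p:np.hypot(*(P-p[:2]).T)-35.5,[557,97],loss='soft_l1');print(w[:,2].mean(),f.x,f.fun.round(1))
T=hull[r>47];print(T, np.degrees(np.arctan2(*(T.mean(0)-f.x)[::-1])))
E
```

```text
145.69449447982103 [555.52842655 100.3572264 ] [ 1.6 -0.  -0.5 -0.8  0.8  0.8  0.6  0.3 -0.  -0.   1.1  1.3  0.1 -0.4
  0.3]
[[511.30206 126.30279]
 [509.70517 125.05873]
 [508.16086 123.85263]
 [506.8339  121.66745]
 [507.61963 119.7526 ]
 [509.97232 114.16995]] 155.2881602503754
```

Request:
send_rows(
  motion=[
    [-0.0005,-0.0006,0.001,0],
    [-0.0005,-0.0006,0.003,0],
    [-0.0005,-0.0006,0.005,0],
    [-0.0005,-0.0006,0.007,0],
    [-0.0005,-0.0006,0.008,0],
    [-0.0005,-0.0006,0.008,0],
  ],
)

```text
time_s: 13.2
tcp_pos: [555.6, 97.3, 140.6]
tool_rot: [-0.683, -3.066, 0.0]
wrist_force: [-0.4, 0.6, -1.3]
opening: 0.126
```

```bash
python3 -c "
from h import *
plan([555.8,97.3,131.5],154.7)
"
```

```text
t 13.2 tcp [555.6  97.3 140.6] h 154.87 tilt [ 4.e-04 -2.e-04 -1.e+00] F [-0.4  0.6 -1.3] T [ 0.04 -0.14  0.01] open 0.126 
q [ 0.11  0.39  1.56  0.    1.2  -1.02] SHIFT [-0.1  0.1  9.1] TURN 0.17
```

Request:
send_rows(
  motion=[
    [0,0,0.0015,0],
    [0,0,0.003,0],
    [0,0,0.0045,0],
    [0,0,0.005,0],
    [0,0,0.005,0],
  ],
)

```text
time_s: 13.62
tcp_pos: [555.7, 97.3, 135.8]
tool_rot: [-0.683, -3.066, 0.0]
wrist_force: [-0.5, -0.8, -2.0]
opening: 0.124
```

```bash
python3 -c "
from h import *
plan([555.8,97.3,131.5],154.7)
"
```

```text
t 13.62 tcp [555.7  97.3 135.8] h 154.87 tilt [ 3.e-04 -2.e-04 -1.e+00] F [-0.5 -0.8 -2. ] T [ 0.   -0.16  0.01] open 0.124 
q [ 0.11  0.4   1.56 -0.    1.19 -1.02] SHIFT [-0.1  0.1  4.3] TURN 0.17
```

Free so far. I'll continue down to the seat in small steps.

Request:
send_rows(
  motion=[
    [0,0,0.0015,0],
    [0,0,0.003,0],
    [0,0,0.0035,0],
    [0,0,0.0035,0],
  ],
)

```text
time_s: 13.95
tcp_pos: [555.7, 97.3, 132.3]
tool_rot: [-0.683, -3.066, 0.0]
wrist_force: [0.5, -0.2, -2.2]
opening: 0.124
```

Request:
send_rows(
  motion=[
    [0,0,0.0005,0],
    [0,0,0.001,0],
    [0,0,0.001,0],
    [0,0,0.001,0],
  ],
)

```text
time_s: 14.28
tcp_pos: [555.8, 97.3, 131.5]
tool_rot: [0.683, 3.066, 0.0]
wrist_force: [-0.1, 0.6, -1.8]
opening: 0.13
```

```bash
python3 -c "
from h import *
plan([555.8,97.3,131.5],154.7)
"
```

```text
t 14.28 tcp [555.8  97.3 131.5] h 154.87 tilt [-1.e-04  1.e-04 -1.e+00] F [-0.1  0.6 -1.8] T [ 0.01 -0.14 -0.  ] open 0.13 
q [ 0.11  0.4   1.56  0.    1.18 -1.02] SHIFT [-0. -0.  0.] TURN 0.17
```

Request:
send_rows(
  motion=[
    [0,0,0.0004,0],
    [0,0,0.0008,0],
    [0,0,0.0008,0],
    [0,0,0.0008,0],
  ],
)

```text
time_s: 14.62
tcp_pos: [555.8, 97.3, 131.4]
tool_rot: [0.683, 3.066, 0.0]
wrist_force: [-2.3, -0.8, 6.4]
opening: 0.127
```

```bash
python3 -c "
from h import *
plan([555.8,97.3,131.5],154.7)
"
```

```text
t 14.62 tcp [555.8  97.3 131.4] h 154.87 tilt [-5.e-04  2.e-04 -1.e+00] F [-2.3 -0.8  6.4] T [-0.12  0.6  -0.04] open 0.127 
q [ 0.11  0.4   1.56 -0.    1.18 -1.02] SHIFT [ 0.  -0.  -0.1] TURN 0.17
```

Request:
send_rows(
  motion=[
    [0,0,-0.0003,1],
    [0,0,-0.0003,3],
    [0,0,-0.0003,6],
    [0,0,-0.0003,9],
    [0,0,-0.0003,12],
    [0,0,-0.0003,14],
    [0,0,-0.0003,15],
    [0,0,-0.0003,15],
  ],
)

```text
time_s: 15.28
tcp_pos: [555.9, 97.1, 131.4]
tool_rot: [1.079, 2.95, -0.0]
wrist_force: [-1.9, -2.7, 6.1]
opening: 0.122
```

```bash
python3 -c "
from h import *
plan([555.8,97.3,131.5],124.7)
"
```

```text
t 15.28 tcp [555.9  97.1 131.4] h 139.83 tilt [-7.e-04  1.e-04 -1.e+00] F [-1.9 -2.7  6.1] T [-0.55  0.31  0.17] open 0.122 
q [ 0.11  0.4   1.56 -0.    1.18 -0.76] SHIFT [ 0.2  0.1 -0.1] TURN 15.13
```

Request:
send_rows(
  motion=[
    [0,0,0,2],
    [0,0,0,4.5],
    [0,0,0,7],
    [0,0,0,9.5],
    [0,0,0,11],
    [0,0,0,12],
    [0,0,0,12],
    [0,0,0,12],
  ],
)

```text
time_s: 15.95
tcp_pos: [555.8, 97.1, 131.4]
tool_rot: [1.379, 2.822, -0.0]
wrist_force: [-2.2, -3.0, 5.3]
opening: 0.127
```

```bash
python3 -c "
from h import *
plan([555.8,97.3,131.5],124.7)
e=grab('side','s8')
cv2.imwrite('pics/s8z.png',cv2.resize(cv2.cvtColor(e['color'],cv2.COLOR_RGB2BGR)[245:310,215:285],None,fx=10,fy=9,interpolation=cv2.INTER_CUBIC))
d=grab('top','t8')
cv2.imwrite('pics/t8z.png',cv2.resize(cv2.cvtColor(d['color'],cv2.COLOR_RGB2BGR)[180:300,90:240],None,fx=5,fy=5,interpolation=cv2.INTER_CUBIC))
"
```

```text
t 15.95 tcp [555.8  97.1 131.4] h 127.91 tilt [-5.e-04  2.e-04 -1.e+00] F [-2.2 -3.   5.3] T [-0.49  0.38  0.17] open 0.127 
q [ 0.11  0.4   1.56 -0.    1.18 -0.55] SHIFT [ 0.1  0.1 -0.1] TURN 3.21
```

View pics/s8z.png

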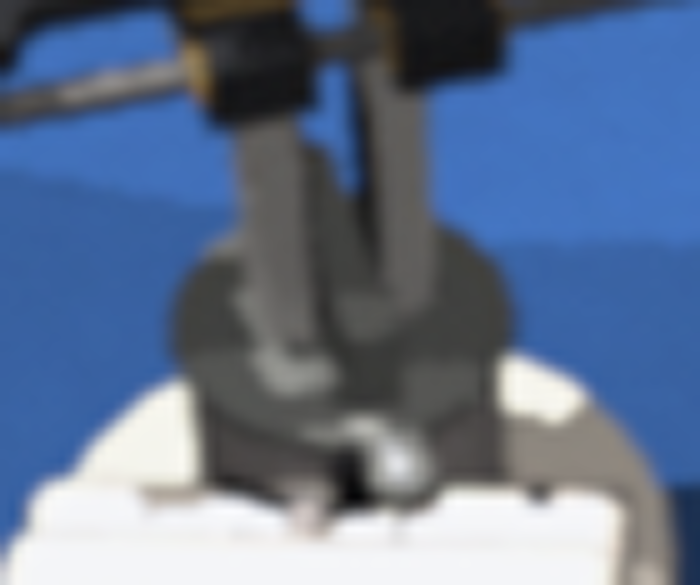

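View pics/t8z.png

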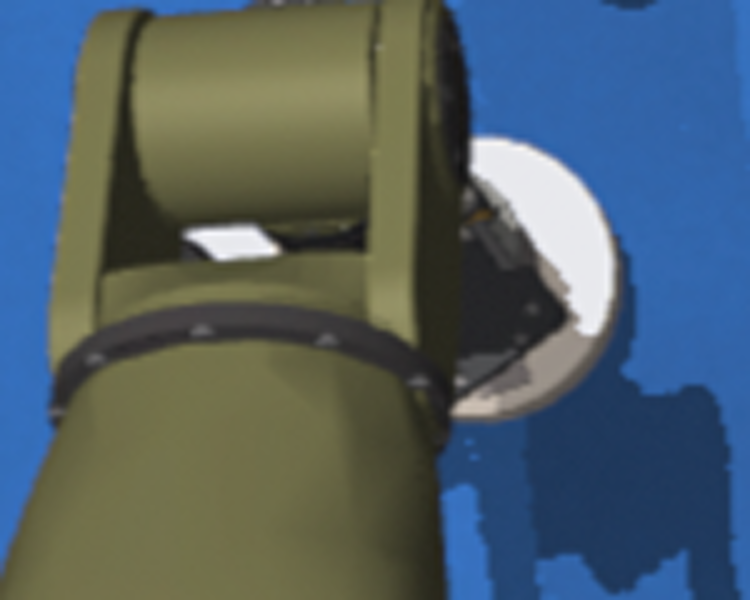

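```bash
python3 - <<'E'
from h import *
d=ld('s8');c=np.array([555.85,99.1])
for x,y in((400,465),(410,480),(385,445)):
    p=onz(d,215+(x+.5)/10-.5,245+(y+.5)/9-.5,128);v=p[:2]-c;print(p.round(1),np.hypot(*v).round(1),np.degrees(np.arctan2(v[1],v[0]))-109.7)
# expected tip projections for angles at side frame
for a in(10,12,15,18,20):
    t=np.radians(109.7+a);p=[c[0]+54*np.cos(t),c[1]+54*np.sin(t),125.5];u,v=proj(d,p);print(a,((u-215)*10).round(),((v-245)*9).round())
s5=ld('s5')
b=cv2.resize(cv2.cvtColor(d['color'],cv2.COLOR_RGB2BGR)[280:310,230:275],None,fx=16,fy=16,interpolation=cv2.INTER_CUBIC);cv2.imwrite('pics/e8.png',b)
b=cv2.resize(cv2.cvtColor(s5['color'],cv2.COLOR_RGB2BGR)[280:310,230:275],None,fx=16,fy=16,interpolation=cv2.INTER_CUBIC);cv2.imwrite('pics/e5.png',b)
E
```

```text
[527.8 131.6 128. ] 42.9 21.07048088114645
[524.3 134.7 128. ] 47.6 21.84096637041931
[532.9 127.5 128. ] 36.5 19.229408242386498
10 361.0 515.0
12 370.0 514.0
15 385.0 512.0
18 398.0 509.0
20 408.0 507.0
```

View pics/e8.png

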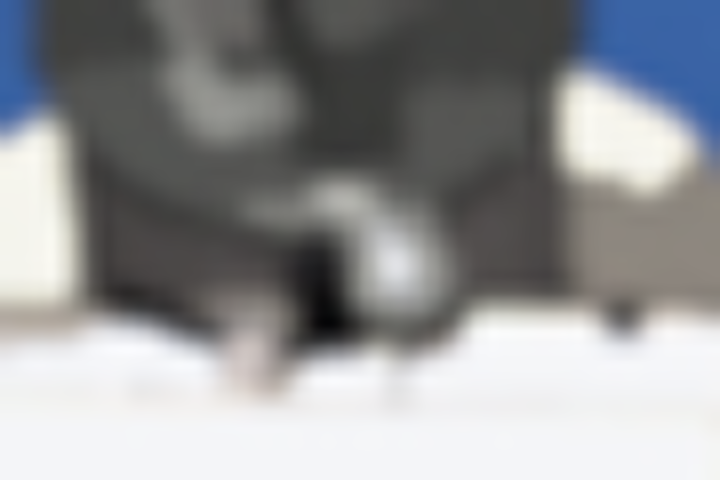

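View pics/e5.png

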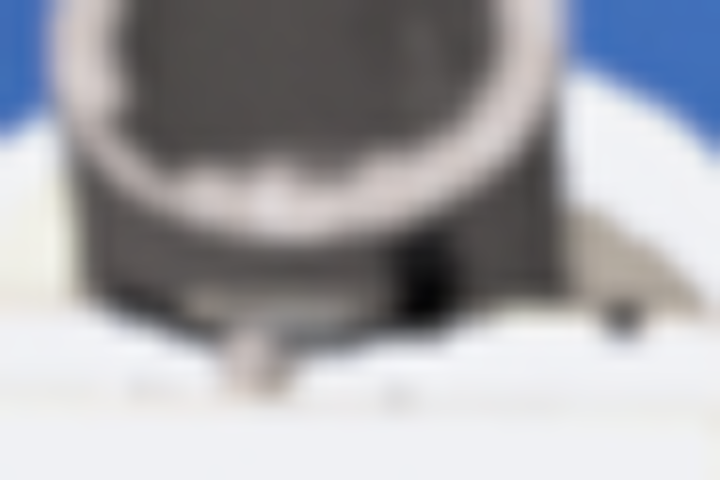

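The tab tip is at about (254,297) in the side image, almost in line with the single-bar mark at (254.5,304). The switch stub has been pushed left from (257,297) to (250,298). The arm's heading shows 27° turned, so about 3° remain.

Request:
send_rows(
  motion=[
    [0,0,0,1],
    [0,0,0,2],
    [0,0,0,3],
    [0,0,0,3],
    [0,0,0,3],
    [0,0,0,3],
    [0,0,0,3],
    [0,0,0,3],
  ],
)

```text
time_s: 16.72
tcp_pos: [555.8, 97.1, 131.4]
tool_rot: [1.452, 2.785, -0.0]
wrist_force: [-2.1, -3.0, 6.0]
opening: 0.124
```

```bash
python3 - <<'E'
from h import *
plan([555.8,97.3,131.5],124.7)
d=grab('side','s9')
b=cv2.resize(cv2.cvtColor(d['color'],cv2.COLOR_RGB2BGR)[265:310,220:280],None,fx=13,fy=13,interpolation=cv2.INTER_CUBIC);cv2.imwrite('pics/e9.png',b)
plan([555.8,97.3,131.5],124.7)
E
```

```text
t 16.72 tcp [555.8  97.1 131.4] h 124.92 tilt [-5.e-04  1.e-04 -1.e+00] F [-2.1 -3.   6. ] T [-0.51  0.43  0.18] open 0.124 
q [ 0.11  0.4   1.56 -0.    1.18 -0.5 ] SHIFT [ 0.2  0.1 -0.1] TURN 0.22
t 16.77 tcp [555.8  97.1 131.4] h 124.92 tilt [-5.e-04  1.e-04 -1.e+00] F [-3.  -2.1  5.9] T [-0.54  0.43  0.22] open 0.126 
q [ 0.11  0.4   1.56 -0.    1.18 -0.5 ] SHIFT [ 0.2  0.1 -0.1] TURN 0.22
```

View pics/e9.png

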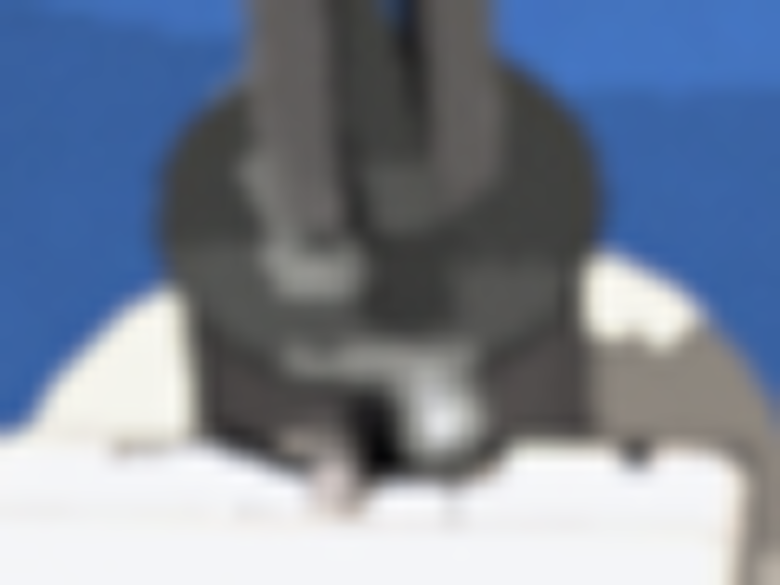

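```bash
python3 - <<'E'
from h import *
c=np.array([555.85,99.1])
P={}
for tag in('s5','s8','s9'):
    d=ld(tag);g=d['color'].astype(int).mean(2)
    v0,v1,u0,u1=288,304,240,266
    m=(g[v0:v1,u0:u1]<32);vv,uu=np.mgrid[v0:v1,u0:u1];w=np.clip(50-g[v0:v1,u0:u1],0,None)*(np.abs(1)+0)
    lab=cv2.connectedComponentsWithStats((g[v0:v1,u0:u1]<36).astype(np.uint8))
    for i in range(1,lab[0]):
        if lab[2][i,4]>5: 
            u,v=lab[3][i]+[u0,v0];p=onz(d,u,v,128)[:2]-c;print(tag,lab[2][i],u.round(2),v.round(2),np.hypot(*p).round(1),(np.degrees(np.arctan2(p[1],p[0]))-109.7).round(1))
    r=d['color'][280:306,246:262].astype(int).sum(2)//3
d=ld('s9');print(d['color'][290:306,244:264].astype(int).mean(2).astype(int))
for a in(15,45,-15):
    t=np.radians(109.7+a);print(a,np.round(proj(d,[c[0]+60*np.cos(t),c[1]+60*np.sin(t),119]),1), 'tabtip',np.round(proj(d,[c[0]+54*np.cos(t),c[1]+54*np.sin(t),125.5]),1),'stub',np.round(proj(d,[c[0]+46.5*np.cos(t),c[1]+46.5*np.sin(t),130]),1))
E
```

```text
s5 [15  7  3  5 13] 256.0 297.31 46.5 23.4
s8 [ 9  8  3  5 10] 249.6 298.4 46.1 7.4
s9 [ 8  8  3  5 10] 248.6 298.4 46.0 4.9
[[ 83  84  87  86  80  74  71  69  72  77  81  86  86  84  81  78  72  68
   67  68]
 [ 91  92 104 112 113 110 109 105 104 106 107 107  97  80  72  67  66  69
   72  71]
 [110 113 126 135 137 138 140 140 140 138 131 124 102  74  64  67  71  75
   75  72]
 [114 115 121 127 128 131 140 150 162 159 145 124  95  71  69  74  78  78
   76  73]
 [ 80  81  85  90  91 101 126 149 170 171 155 133 103  80  75  77  79  78
   75  73]
 [ 70  67  62  55  54  69 106 144 178 188 177 158 124  92  80  79  79  78
   75  73]
 [ 77  73  58  41  34  44  82 135 181 207 205 184 146 104  83  79  79  76
   75  72]
 [ 88  82  62  39  27  31  70 130 181 221 218 189 152 109  83  78  78  77
   74  71]
 [111 103  80  47  22  22  61 119 164 202 196 164 131  93  78  96 108 109
  106 101]
 [129 127 103  61  24  12  47  99 136 155 144 123  98  71  95 155 186 191
  188 184]
 [136 152 132  82  30  14  32  68  97 108  99  91  88 103 151 217 240 242
  242 241]
 [172 189 166 108  62  68  84  94 106 107  98 107 133 165 207 238 246 247
  247 246]
 [197 198 175 135 129 162 183 189 192 186 165 177 206 223 237 245 246 246
  246 246]
 [209 198 175 164 196 232 242 243 243 239 222 227 241 244 245 245 245 245
  245 245]
 [221 212 196 197 225 240 244 243 243 240 228 231 241 243 242 242 242 242
  241 241]
 [237 234 230 230 234 239 240 239 239 237 231 233 239 240 240 240 239 239
  239 238]]
15 [254.2 306.3] tabtip [253.5 301.9] stub [252.6 297.5]
45 [268.1 300.3] tabtip [266.  296.5] stub [263.5 293. ]
-15 [238.5 305.9] tabtip [239.4 301.5] stub [240.6 297.2]
```

Request:
send_rows(
  motion=[
    [0,0,0,0.5],
    [0,0,0,1],
    [0,0,0,1],
    [0,0,0,1],
    [0,0,0,1],
    [0,0,0,1],
    [0,0,0,1],
    [0,0,0,1],
  ],
)

```text
time_s: 17.43
tcp_pos: [555.8, 97.1, 131.4]
tool_rot: [1.477, 2.772, -0.0]
wrist_force: [-2.8, -3.4, 6.3]
opening: 0.123
```

```bash
python3 - <<'E'
from h import *
plan([555.8,97.3,131.5],124.7)
c=np.array([555.85,99.1])
d=grab('side','s10');g=d['color'].astype(int).mean(2)
lab=cv2.connectedComponentsWithStats((g[288:304,240:266]<36).astype(np.uint8))
for i in range(1,lab[0]):
    if lab[2][i,4]>5:
        u,v=lab[3][i]+[240,288];p=onz(d,u,v,128)[:2]-c;print(u,v,np.hypot(*p).round(1),(np.degrees(np.arctan2(p[1],p[0]))-109.7).round(1))
print(g[295:301,246:260].astype(int))
W=cloud(d)[262:310,225:275].reshape(-1,3);k=(W[:,2]>118)&(W[:,2]<140)&(np.hypot(W[:,0]-556,W[:,1]-98)<37)&(np.hypot(W[:,0]-556,W[:,1]-98)>25);print('disc z',np.median(W[k][:,2]))
s=monitor.read_state();print(s['joint_vel'].round(4))
cv2.imwrite('pics/s10z.png',cv2.resize(cv2.cvtColor(d['color'],cv2.COLOR_RGB2BGR)[150:350,160:340],None,fx=4,fy=3,interpolation=cv2.INTER_CUBIC))
E
```

```text
t 17.43 tcp [555.8  97.1 131.4] h 123.92 tilt [-5.e-04  1.e-04 -1.e+00] F [-2.8 -3.4  6.3] T [-0.5   0.49  0.3 ] open 0.123 
q [ 0.11  0.4   1.56 -0.    1.18 -0.48] SHIFT [ 0.2  0.1 -0.1] TURN -0.78
248.1 298.2 45.4 3.7
[[ 59  52  54  81 122 163 200 192 160 135 106  85  80  80]
 [ 56  39  34  58 108 159 194 197 177 150 116  88  79  79]
 [ 60  34  26  41  92 153 188 202 186 154 118  88  78  79]
 [ 73  34  17  33  84 143 181 207 190 150 112  77  74  96]
 [ 92  45  13  26  69 115 148 171 160 126  89  67 103 158]
 [126  74  26  20  49  82 106 120 111  93  88 120 176 228]]
disc z 128.44356911401917
[0.0009 0.0005 0.     0.0004 0.0008 0.0026]
```

View pics/s10z.png

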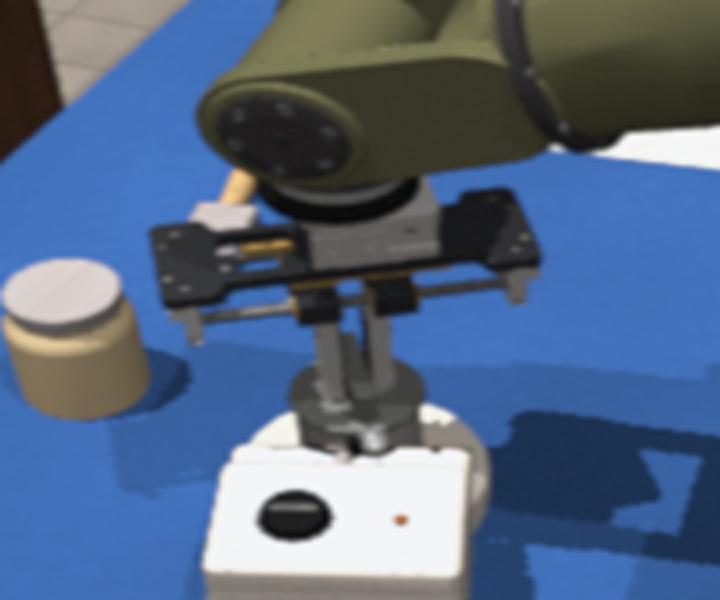

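The stub has turned 19.7° (0.34 rad, against 0.35 expected at the pulse mark). The lid's disc top is at 128.4 mm (128.5 expected), and the arm is still with the lid gripped. I'll hand it in.

```bash
python3 -c "
from h import *
print(job.job_done())
plan([555.8,97.3,131.5],124.7)
"
```

```text
the job is handed in; nothing more can be done
None
the job is handed in; nothing more can be done
```

The job is handed in at about 17.5 s. The cup is home on the pegs, and the lid is in its slots, turned to the pulse mark and still gripped and held still.

- **Cup:** it went down with no force until the seat. The rim then measured 122.5 mm high in both cameras (123 expected) and close to level.
- **Lid:** it dropped into the slots without resistance, and contact came at the expected height. The top of its disc measured 128.4 mm (128.5 expected).
- **Turn:** the lid went clockwise about 31° by the wrist heading and never reached the click, which starts at about 38°. The switch stub had moved 19.7°, or 0.34 rad (0.35 expected), and in the side image the tab lined up with the single-bar mark.
- **Bystanders:** the moves did not pass over or near the loaf, jar or brush, and nothing in the pictures showed them moved. I did not measure their positions again at the end.

**Where the checks disagreed:**
- **Cameras:** the two cameras differed by about 2–3 mm in y, so I placed things by the difference between positions within one view.
- **Tab angle:** the wrist heading puts the tab at about 14° from the mill's +x and the stub puts it at about 15°. My last look at the tab itself, before a final 1° turn, read 15 to 17°. The pulse mark is at 15°.
- **Wrist torque:** it read 0.3 N m at the end, above the spring's 0.16 N m. I put this down to friction and sensor noise.

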